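Chase the nut thread of a mounting press with a hand tap

TASK

The nut of the mounting press is in the vice with a tap started in its thread. Feed the plain smooth steel bar endwise through the sleeve on top of the tap until about the same length stands out at each side, then by that bar work the tap down clockwise the way a fitter does: half a turn forward, a quarter turn back, half forward, a quarter back, and forward again until the stop collar is right down on the nut. Leave the bar in the sleeve, let go, and don't disturb the other things on the bench.

Things in the scene. Friction and masses are not known exactly. Their poses are not given: they have to be found in the camera images.
- tap_head: Horizontal steel sleeve on top of the tap (a T-head): tube 70 mm long, 29 mm outside, 17 mm bore open at both ends, mouths countersunk to 25 mm. Origin: centre of the bore, on the tap's upright turning axis, about 158 mm above the bench at the start. x: along the bore (at the start roughly along the robot's left-right line, both mouths free); z: up. Turns with the tap and sinks 8 mm per turn.
- tap (a joint): Tap angle, rad: grows clockwise seen from above (forward, down), near 0 at the start. At 5.90 the dark 34 mm stop collar on its shank meets the nut: hard stop, so the last forward stroke is rather less than half a turn. At 0 the collar is 7.5 mm up. Stiff both ways (0.6 N m, 11 N on the bar 55 mm out), stays where left. The bar has about 3 degrees of play each way in the bore.
- vise: Grey machine vice bolted to a plywood board (260 x 200 mm), fixed to the bench; a brass nut block (60 x 80 mm, its top 92 mm above the bench) is in its jaws, with the tap upright in the block's middle. Origin: underside of the board, on the tap's axis. Nothing but the tap stands higher than 100 mm on it.
- bar_mid (a point): Middle of the plain smooth round steel bar, 14 mm thick, 200 mm long, rounded ends, about 0.24 kg. x: along the bar. At the start it lies level in the V notches of a low fixed wooden rest (46 mm high) at the robot's left, axis 38 mm above the bench, held 85 mm either side of its middle and free in between (a 6 mm board below). Once fed into the sleeve it stays there by its own weight.
- screw_mid (a point): Middle of the press screw, a thicker ridged threaded rod, 20 mm in diameter and 200 mm long (too thick for the sleeve), which lies in the other notches of the same rest, parallel to the bar, 90 mm from it, nearer or farther. x: along it. Leave it alone.
- oil_bottle: Clear small bottle, 36 mm in diameter, 85 mm high, standing on the vice's board. Origin: its underside. Leave it alone.
- wire_brush: Brush with a wooden back, 120 x 22 x 24 mm, lying on the vice's board beside the vice. Origin: its underside. Leave it alone.
- tape_roll: White roll of mounting tape lying flat, 110 mm in diameter, 50 mm high. Origin: its underside. Leave it alone.
- strip_tin: Round open metal tin, 96 mm in diameter, 36 mm high. Origin: its underside. Leave it alone.
- jar_tall: White plastic jar, 54 mm in diameter, 115 mm high. Origin: its underside. Leave it alone.
- jar_small: White plastic jar, 44 mm in diameter, 90 mm high. Origin: its underside. Leave it alone.
- lead_weight: Loose dark flat pressing weight on the robot's right, 75 x 45 x 22 mm. Origin: its underside. Leave it alone.

How it is judged:
By the outcome, as a careful person would: the job done as asked, in the order asked, and still so for the second after the job is handed in, with the robot touching nothing.
It also fails if it takes over 72 s, if anything falls off the work surface, if the arm or the gripper's body presses on something with over 40 N, if the wrist force passes 120 N, or if a joint passes its speed limit or range.

ROBOT

A 6-joint arm with a two-finger parallel gripper is mounted at the origin on the work surface. World frame = base frame: x ahead of the robot, y to its left, z up, the work surface at z = 0. Lengths are in m, angles in rad, forces in N, time in s.
With the tool pointing down it reaches from about 0.35 to 0.775 m from the base axis. Payload 7.3 kg.
Tool frame: the origin (TCP) lies at the very end of the fingers, on their centre line; the grasp point (between the pads) lies 19 mm behind it (bot.hold_point_z is the distance from the TCP to the grasp point, in m); z points along the fingers, y is the direction in which the jaws open and shut (so a half turn about z gives the same grasp; the last joint's range is limited). The gripper opens to 92 mm and grips with 3 to 60 N. Pads are 19 mm wide; open, the fingers measure 130 mm over their backs; the gripper's body (75 mm by 190 mm) begins 47 mm behind the grasp point.
Start: joints at [1.129, 0.342, 1.524, -0, 1.275, -0.146], TCP at [0.153, 0.502, 0.227] pointing down, gripper open.
Joint ranges: [-2.53, 2.53], [-0.77, 2.02], [0.04, 2.7], [-1, 4.14], [0.28, 2.66], [-3.11, 3.11]. Speed limits (rad/s): [2.57, 2.57, 3.14, 3.14, 3.14, 3.14].

INTERFACE

Orientations are given as a rotation vector (axis times angle).
In Python, from bench import sensors, optics, hand_in, bot gives the robot as it stands. The module is installed in compiled form; this text tells all that it offers.
- The arm moves only by the shell command python3 -m handwheel 'ROWS' [OPENING] [FORCE]. ROWS is JSON, a list of rows, each a list of 2 entries, a list of its own where there are three numbers: the shift along the world's x, y, z in mm, then the turn, a rotation vector about the world's x, y, z in rad. In form: [[[dx, dy, dz], [wx, wy, wz]], ...]. A call has 1 to 5 rows; each row is the pose to reach, as a shift and turn from the pose measured when the call began; what a row does not reach only later rows make up. A row lasts 1/12 s, in which the tool goes at most 41.7 mm and 7.16 degrees, less where a joint would pass 70% of its speed; a pose out of reach is approached as far as the arm can. A call with a gripper value outside its range is refused whole. OPENING is the finger opening in mm, from 0 to 91.8, set as the call begins (- or left out, the last holds). The fingers move at their own pace and stop on an object; FORCE is the grip in N (left out, the last holds). Time passes only in rows, so rows that repeat a pose let the fingers close. It gives the time, the measured TCP pose, the force and the opening at its end, in the units of the state.
- sensors.sense(): the state, without advancing time (a new reading comes with each control period).
- optics.snapshot(name): name is "scene" or "top" or "wrist"; returns a dict with "img" (480x640x3 uint8, red, green, blue), "z_map" (480x640 float32, m along the optical axis (not along the pixel's ray), 0 where there is no reading), "mtx" (3x3 intrinsics, pixels), "extrinsics" (4x4, takes a point from camera to world coordinates). Camera axes: x right, y up, looking along -z (the intrinsics and any distortion apply to the point x, -y, -z); pixel columns grow to the right and rows downward; lengths in m; the calibration is good to about 2 mm. A picture is of the moment at which its call begins.
- hand_in(): hands the job in, once; it reports no verdict.
The state is a dict: "clock": time; "q": joint angles; "qd": joint speeds; "effort": joint torques, N m; "eef_pos": TCP position; "orientation": TCP orientation; "wrist_force": force on the tool from outside, world axes, zero at the start; "torque": the same for the moment, N m; "width": finger opening in m.
Only numpy, scipy, OpenCV 4.12 (cv2) and the standard library are available. Lean on these libraries where they do the work, as an engineer would, in place of code of your own. Each camera call takes 0.05 s, during which the arm holds its last target.

## Working session

There is one attempt and no reset: what is moved stays moved. The work goes in short steps, Python scripts to look and compute and a shell command to move; the robot and the scene stay as the last step left them, time stands still between calls to the robot, and variables do not carry over. Pictures are saved under pics/ and viewed, and the job is handed in when it is done.

```bash
mkdir -p pics; ls; cat > h.py <<'E'
import numpy as np, cv2
from bench import sensors, optics, bot
def snap(n,f):
    s=optics.snapshot(n); cv2.imwrite('pics/'+f,cv2.cvtColor(s['img'],cv2.COLOR_RGB2BGR)); np.savez('/tmp/'+f+'.npz',**{k:np.array(v) for k,v in s.items()}); return s
def pts(s):
    K=s['mtx'];T=s['extrinsics'];z=s['z_map'];v,u=np.mgrid[0:480,0:640]
    x=(u-K[0,2])/K[0,0]*z;y=(v-K[1,2])/K[1,1]*z
    P=np.stack([x,-y,-z,np.ones_like(z)],-1)@T.T
    P=P[...,:3]; P[z==0]=np.nan; return P
def ray(s,u,v,h):
    K=s['mtx'];T=s['extrinsics']
    d=T[:3,:3]@np.array([(u-K[0,2])/K[0,0],-(v-K[1,2])/K[1,1],-1]);o=T[:3,3]
    return o+d*(h-o[2])/d[2]
def load(f): return dict(np.load('/tmp/'+f+'.npz'))
E
python3 - <<'E'
from h import *
for n in ['scene','top','wrist']:
    s=snap(n,n+'0.png'); print(n,s['mtx'].tolist(),s['extrinsics'].round(3).tolist(),[k for k in s])
print(sensors.sense(),bot.hold_point_z)
E
```

```text
pics
scene [[546.6318967556863, 0.0, 322.9127797069238], [0.0, 546.6318967556863, 242.80362040760207], [0.0, 0.0, 1.0]] [[-0.245, -0.659, 0.712, 1.434], [0.97, -0.176, 0.17, 0.16], [0.014, 0.731, 0.682, 0.977], [0.0, 0.0, 0.0, 1.0]] ['img', 'z_map', 'mtx', 'extrinsics']
top [[471.08243517004445, 0.0, 320.8714191773747], [0.0, 471.08243517004445, 232.1125521314666], [0.0, 0.0, 1.0]] [[-0.018, 0.995, -0.093, 0.458], [-1.0, -0.018, -0.004, -0.019], [-0.006, 0.093, 0.996, 1.101], [0.0, 0.0, 0.0, 1.0]] ['img', 'z_map', 'mtx', 'extrinsics']
wrist [[334.6067238054798, 0.0, 320.8327592894718], [0.0, 334.6067238054798, 241.3266355400642], [0.0, 0.0, 1.0]] [[0.292, -0.918, -0.269, 0.081], [0.956, 0.28, 0.083, 0.523], [-0.001, -0.282, 0.959, 0.383], [0.0, 0.0, 0.0, 1.0]] ['img', 'z_map', 'mtx', 'extrinsics']
{'clock': 0.15, 'q': array([ 1.12898679e+00,  3.42582449e-01,  1.52477026e+00,  5.58894372e-07,
        1.27540068e+00, -1.45993350e-01]), 'qd': array([-0.00055027, -0.00322539, -0.00170118,  0.0015427 , -0.00176678,
       -0.0002085 ]), 'effort': array([ 1.66616683e-03, -4.31475091e+01, -2.44349116e+01,  7.18615833e-02,
        5.39287424e-02, -7.69765188e-05]), 'eef_pos': array([0.15289693, 0.5019362 , 0.22620389]), 'orientation': array([-4.62925146e-01, -3.10695765e+00,  1.74467317e-03]), 'wrist_force': array([-0.12932437,  0.51726698,  0.24056008]), 'torque': array([-0.03531558,  0.02444186,  0.01431714]), 'width': 0.09191195678392565} 0.0188
```

View pics/scene0.png

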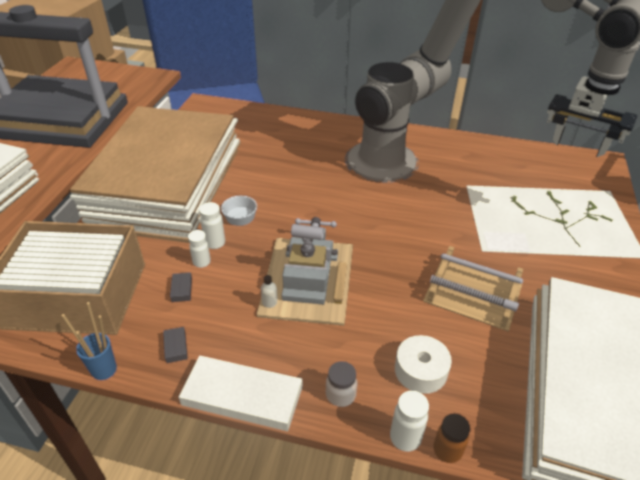

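View pics/top0.png

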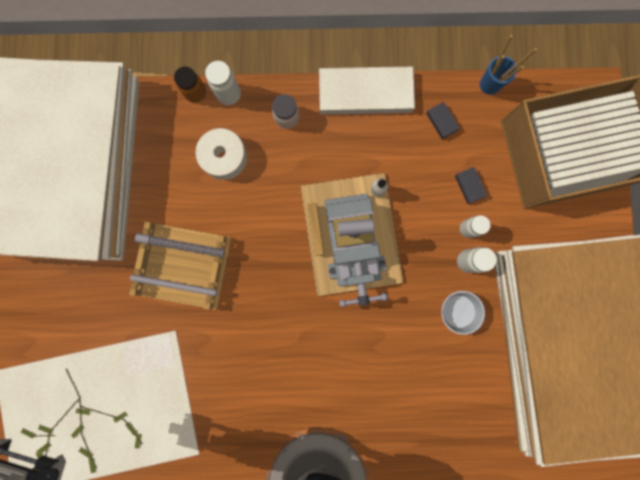

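View pics/wrist0.png

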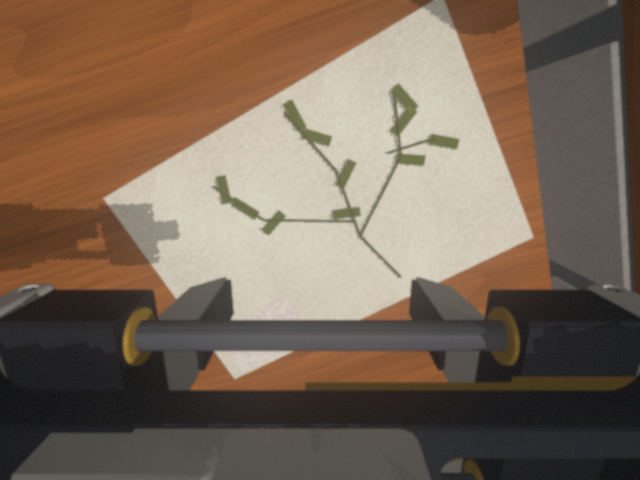

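The top view shows the rest at the left: the thinner bar is near (175,286) and the ridged screw near (180,245). The vice and sleeve are at about (355,228). Next I'll zoom in and measure.

```bash
python3 - <<'E'
from h import *
s=load('top0.png');im=cv2.cvtColor(s['img'],cv2.COLOR_RGB2BGR)
a=cv2.resize(im[215:315,120:240],None,fx=5,fy=5,interpolation=2)[:, :600]
b=cv2.resize(im[170:310,295:410],None,fx=4,fy=4,interpolation=2)
c=np.zeros((560,1060,3),np.uint8);c[:500,:600]=a;c[:560,600:]=b
cv2.imwrite('pics/z0.png',cv2.resize(c,(800,423)))
P=pts(s)
for u,v in [(330,228),(340,228),(350,228),(360,228),(370,228)]: print(u,v,P[v,u].round(4))
for v in range(216,242,2): print(v,P[v,355].round(4))
m=(P[...,2]>0.135)&(P[...,2]<0.19)&(abs(P[...,0]-.5)<.2)&(abs(P[...,1]+.08)<.12)
print(P[m].min(0),P[m].max(0),m.sum()); q=P[m][:,:2];print(np.median(q,0)); r=cv2.minAreaRect(q.astype(np.float32)*1000);print(r)
E
```

```text
330 228 [ 0.5665 -0.0361  0.0361]
340 228 [ 0.5521 -0.0537  0.1731]
350 228 [ 0.552  -0.0736  0.1709]
360 228 [ 0.5514 -0.0933  0.1731]
370 228 [ 0.5513 -0.1133  0.1706]
216 [ 0.5872 -0.0904  0.0812]
218 [ 0.5814 -0.0895  0.0924]
220 [ 0.5766 -0.0891  0.0959]
222 [ 0.5636 -0.0837  0.1723]
224 [ 0.5595 -0.0835  0.1737]
226 [ 0.5557 -0.0836  0.1716]
228 [ 0.5516 -0.0834  0.1725]
230 [ 0.5478 -0.0834  0.1715]
232 [ 0.5438 -0.0833  0.1712]
234 [ 0.5408 -0.084   0.1596]
236 [ 0.5409 -0.0872  0.1113]
238 [ 0.5381 -0.0884  0.0927]
240 [ 0.5337 -0.0882  0.0947]
[ 0.53756927 -0.11965086  0.14871207] [ 0.57019486 -0.0484439   0.17681102] 506
[ 0.553081   -0.08368808]
((554.202392578125, -84.360107421875), (28.219696044921875, 70.3052749633789), 4.814269065856934)
```

View pics/z0.png

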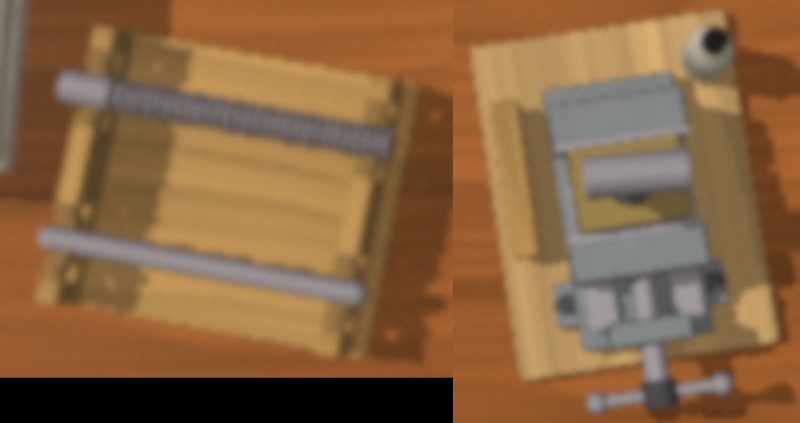

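```bash
python3 - <<'E'
from h import *
for n in ['top0.png','scene0.png']:
    s=load(n);P=pts(s)
    X,Y,Z=P[...,0],P[...,1],P[...,2]
    m=(Z>0.15)&(Z<0.185)&(abs(X-.553)<.04)&(abs(Y+.084)<.05)
    q=P[m]; r=cv2.minAreaRect(q[:,:2].astype(np.float32)*1000);print(n,'sleeve',r,cv2.boxPoints(r).round(1).tolist(), q[:,2].max())
    for y in np.arange(-.12,-.045,.01):
        k=q[abs(q[:,1]-y)<.005]; 
        if len(k): print(round(y,3), ((k[:,0].min()+k[:,0].max())/2).round(4), np.percentile(k[:,2],95).round(4))
    # bar/screw
    hsv=cv2.cvtColor(s['img'],cv2.COLOR_RGB2HSV)
    g=(hsv[...,1]<70)&(Z>.025)&(Z<.07)&(X>.38)&(X<.6)&(Y>.2)&(Y<.46)
    nl,l,st,c=cv2.connectedComponentsWithStats(g.astype(np.uint8))
    for i in range(1,nl):
        if st[i,4]>60:
            q=P[l==i]; r=cv2.minAreaRect(q[:,:2].astype(np.float32)*1000); print(st[i],r,cv2.boxPoints(r).round(1).tolist(),np.percentile(q[:,2],[5,50,95]).round(4))
E
```

```text
top0.png sleeve ((554.202392578125, -84.360107421875), (28.219696044921875, 70.3052749633789), 4.814269065856934) [[537.2000122070312, -50.5], [543.0999755859375, -120.5999984741211], [571.2000122070312, -118.19999694824219], [565.2999877929688, -48.099998474121094]] 0.1768110187546983
-0.12 0.5567 0.1748
-0.11 0.5562 0.1746
-0.1 0.5554 0.1748
-0.09 0.5545 0.175
-0.08 0.5535 0.1757
-0.07 0.5529 0.1749
-0.06 0.5518 0.1755
-0.05 0.5513 0.1749
[116 216   9  40 208] ((556.593017578125, 438.8204650878906), (8.23868179321289, 86.60226440429688), 87.20547485351562) [[513.0999755859375, 436.79998779296875], [599.5999755859375, 432.6000061035156], [600.0, 440.79998779296875], [513.5, 445.0]] [0.0267 0.0519 0.0576]
[135 234  89  23 665] ((533.9314575195312, 302.9410400390625), (200.31788635253906, 19.993844985961914), 79.22308349609375) [[505.3999938964844, 206.39999389648438], [525.0, 202.6999969482422], [562.5, 399.5], [542.7999877929688, 403.20001220703125]] [0.0466 0.0518 0.0557]
[130 275  87  21 498] ((443.65069580078125, 317.4228820800781), (197.1054229736328, 14.014986991882324), 78.663
[... 821 characters left out ...]
998779296875, 216.5], [473.79998779296875, 409.20001220703125], [450.5, 413.8999938964844]] [0.0363 0.0429 0.0473]
[431 275  87  36 664] ((530.23583984375, 299.7457275390625), (199.0197296142578, 29.69145965576172), 78.3563461303711) [[495.6000061035156, 205.3000030517578], [524.7000122070312, 199.3000030517578], [564.9000244140625, 394.20001220703125], [535.7999877929688, 400.20001220703125]] [0.0408 0.049  0.0538]
[532 296   5  31 105] ((559.02587890625, 433.40106201171875), (4.035252571105957, 81.91909790039062), 87.89759063720703) [[518.0, 432.8999938964844], [599.9000244140625, 429.8999938964844], [600.0, 433.8999938964844], [518.2000122070312, 436.8999938964844]] [0.0431 0.053  0.0688]
```

```bash
python3 - <<'E'
from h import *
s=load('top0.png');P=pts(s).reshape(-1,3)
c=np.array([.4437,.3174]);d=np.array([.197,.98]);n=np.array([.98,-.197])
q=P[:,:2]-c;a=q@d;b=q@n
for off in (-.03,-.018,.018,.03):
    print(off,[(t,(lambda k:None if len(k)==0 else round(float(np.median(k[:,2])*1000)))(P[(abs(a-t/1000)<.003)&(abs(b-off)<.004)])) for t in range(40,106,5)])
p=c+.057*d; st=sensors.sense()
print(p,(np.r_[p,0.1]-st['eef_pos'])*1000)
E
```

```text
-0.03 [(40, 7), (45, 7), (50, 8), (55, 7), (60, 6), (65, 8), (70, 8), (75, 6), (80, 21), (85, 43), (90, 44), (95, 41), (100, None), (105, None)]
-0.018 [(40, 8), (45, 8), (50, 7), (55, 7), (60, 9), (65, 8), (70, 8), (75, 8), (80, 22), (85, 45), (90, 46), (95, 44), (100, None), (105, None)]
0.018 [(40, 8), (45, 9), (50, 10), (55, 8), (60, 8), (65, 7), (70, 7), (75, 7), (80, 25), (85, 44), (90, 47), (95, 43), (100, None), (105, None)]
0.03 [(40, 7), (45, 7), (50, 8), (55, 8), (60, 8), (65, 9), (70, 9), (75, 9), (80, 24), (85, 45), (90, 46), (95, 45), (100, None), (105, None)]
[0.454929 0.37326 ] [ 302.03207429 -128.67619868 -126.20388855]
```

```bash
python3 -m handwheel '[[[30,-12,0],[0,0,-0.12]],[[60,-25,0],[0,0,-0.24]],[[90,-38,0],[0,0,-0.36]],[[120,-50,0],[0,0,-0.48]],[[150,-64,0],[0,0,-0.6]]]' 50 60
python3 -m handwheel '[[[30,-12,0],[0,0,-0.12]],[[60,-25,0],[0,0,-0.24]],[[90,-38,0],[0,0,-0.36]],[[120,-50,0],[0,0,-0.48]],[[150,-64,0],[0,0,-0.6]]]'
python3 - <<'E'
from h import *
from scipy.spatial.transform import Rotation as R
st=sensors.sense();r=R.from_rotvec(st['orientation']);y=r.as_matrix()[:,1]
print(st['clock'],st['eef_pos'],np.degrees(np.arctan2(y[1],y[0])),r.as_matrix()[:,2],st['width'])
E
```

```text
clock: 0.57
eef_pos: [0.304, 0.4373, 0.226]
orientation: [-1.368, -2.827, 0.002]
wrist_force: [-0.0, 0.5, 1.0]
width: 0.0629
clock: 0.98
eef_pos: [0.4553, 0.3725, 0.2257]
orientation: [-2.149, -2.29, 0.002]
wrist_force: [1.2, 0.3, 0.4]
width: 0.0502
0.9833 [0.45527875 0.37245213 0.22566444] 3.6393172217216008 [-2.07761324e-03 -3.13434093e-05 -9.99997841e-01] 0.05023347305433367
```

```bash
python3 -m handwheel '[[[0,0,-30],[0,0,-0.12]],[[0,0.5,-60],[0,0,-0.24]],[[0,0.5,-90],[0,0,-0.262]],[[0,0.5,-120],[0,0,-0.262]],[[0,0.5,-125],[0,0,-0.262]]]' 40
python3 - <<'E'
from h import *
s=snap('wrist','w1.png'); print(sensors.sense()['eef_pos'])
E
```

```text
clock: 1.4
eef_pos: [0.4525, 0.371, 0.0952]
orientation: [-2.429, -1.988, 0.017]
wrist_force: [-1.1, -0.9, -1.4]
width: 0.0401
[0.45320581 0.37157185 0.09692071]
```

View pics/w1.png

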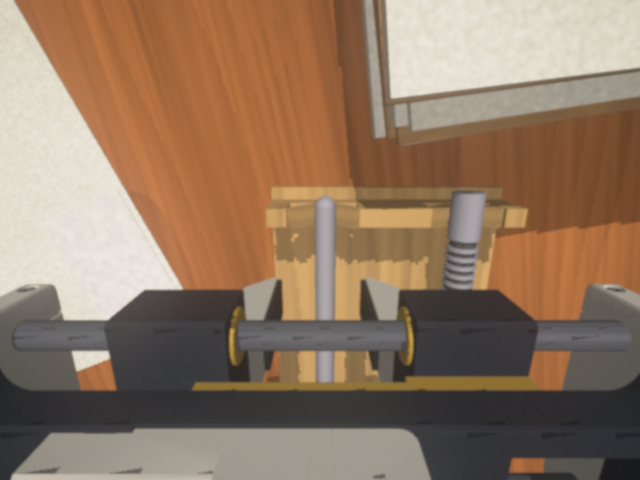

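The wrist view shows the smooth bar at column 325, centred between the fingers and parallel to them. The ridged screw is clear at column 465. Now I'll descend and grip.

```bash
python3 -m handwheel '[[[1,0.5,-25],[0,0,0]],[[1,1,-50],[0,0,0]],[[1.5,1.5,-70],[0,0,0]],[[1.5,1.5,-77],[0,0,0]],[[1.5,1.5,-77],[0,0,0]]]' 40
python3 - <<'E'
from h import *
from scipy.spatial.transform import Rotation as R
st=sensors.sense();r=R.from_rotvec(st['orientation']);y=r.as_matrix()[:,1]
print(st['clock'],st['eef_pos'],np.degrees(np.arctan2(y[1],y[0])),r.as_matrix()[:,2],st['wrist_force'])
E
```

```text
clock: 1.87
eef_pos: [0.4545, 0.3731, 0.0197]
orientation: [-2.428, -1.989, 0.016]
wrist_force: [-0.8, -0.1, 0.3]
width: 0.0402
1.8667 [0.4545256  0.37306462 0.019706  ] -11.355412150906249 [-0.00989763 -0.00439238 -0.99994137] [-0.77923257 -0.1154      0.32502175]
```

Close at 60 N, then lift.

```bash
python3 -m handwheel '[[[0,0,0],[0,0,0]],[[0,0,0],[0,0,0]],[[0,0,0],[0,0,0]],[[0,0,0],[0,0,0]],[[0,0,0],[0,0,0]]]' 0 60
python3 -m handwheel '[[[0,0,8],[0,0,0]],[[0,0,20],[0,0,0]],[[0,0,40],[0,0,0]],[[0,0,60],[0,0,0]],[[0,0,60],[0,0,0]]]'
python3 - <<'E'
from h import *
s=snap('scene','s2.png'); s=snap('wrist','w2.png');print(sensors.sense()['wrist_force'],sensors.sense()['torque'])
E
```

```text
clock: 2.28
eef_pos: [0.455, 0.3734, 0.0207]
orientation: [-2.428, -1.989, 0.014]
wrist_force: [-0.6, -0.1, 3.6]
width: 0.0123
clock: 2.7
eef_pos: [0.4572, 0.3748, 0.0856]
orientation: [-2.429, -1.99, 0.001]
wrist_force: [1.1, 1.2, -2.0]
width: 0.0126
[-0.15412994  0.52728402 -2.42903503] [0.00543144 0.0162917  0.01300027]
```

View pics/s2.png

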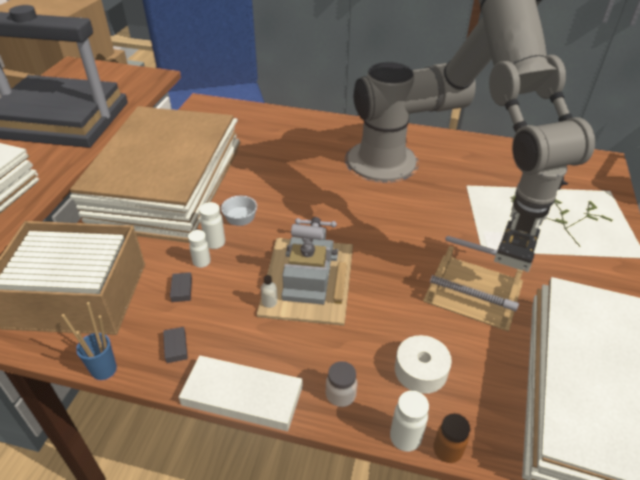

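```bash
python3 -m handwheel '[[[5,-10,25],[0,0,0.04]],[[14,-40,45],[0,0,0.09]],[[24,-75,54],[0,0,0.14]],[[34,-110,54],[0,0,0.19]],[[44,-142,54],[0,0,0.24]]]'
python3 -m handwheel '[[[8,-27,0],[0,0,0.025]],[[18,-54,0],[0,0,0.045]],[[28,-80,0],[0,0,0.045]],[[34,-100,0],[0,0,0.045]],[[34,-104,0],[0,0,0.045]]]'
cat >> h.py <<'E'
from scipy.spatial.transform import Rotation as R
def st():
    s=sensors.sense();m=R.from_rotvec(s['orientation']).as_matrix();y=m[:,1]
    print('t',round(s['clock'],2),'tcp',s['eef_pos'].round(4),'yaw',np.degrees(np.arctan2(y[1],y[0])).round(2),'z',m[:,2].round(4),'F',s['wrist_force'].round(1),'w',round(s['width'],4),'q',s['q'].round(2)); return s
def crop(s,u0,v0,w,h,f,k=5):
    im=cv2.cvtColor(s['img'],cv2.COLOR_RGB2BGR)[v0:v0+h,u0:u0+w]; cv2.imwrite('pics/'+f,cv2.resize(im,None,fx=k,fy=k,interpolation=2))
E
python3 - <<'E'
from h import *
st(); s=snap('top','t3.png'); crop(s,220,150,160,120,'t3z.png'); s=snap('scene','s3.png');crop(s,270,180,160,120,'s3z.png')
E
```

```text
clock: 3.22
eef_pos: [0.4991, 0.2299, 0.1354]
orientation: [-2.17, -2.269, 0.012]
wrist_force: [1.3, 0.1, -1.9]
width: 0.0126
clock: 3.63
eef_pos: [0.5335, 0.1227, 0.1341]
orientation: [-2.121, -2.314, 0.015]
wrist_force: [0.0, -0.7, -1.6]
width: 0.0124
t 3.63 tcp [0.5335 0.1227 0.1341] yaw 4.97 z [-0.0084 -0.0056 -0.9999] F [ 0.  -0.7 -1.6] w 0.0124 q [ 0.09  0.48  1.59 -0.01  1.09  0.  ]
```

View pics/t3z.png

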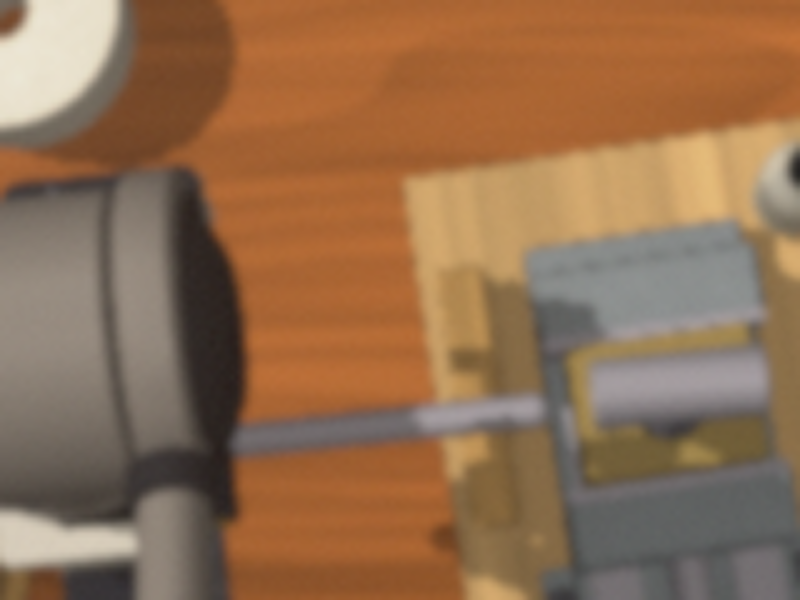

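View pics/s3z.png

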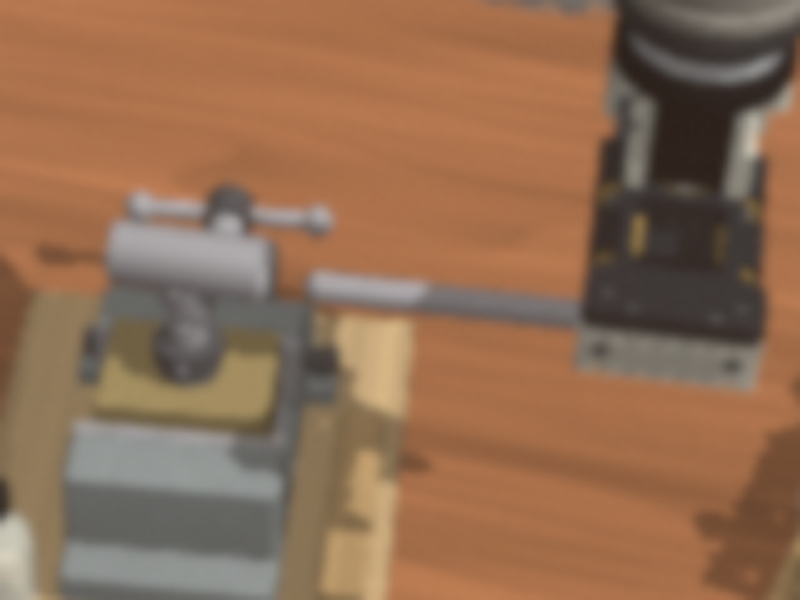

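The front end of the bar is about 10 mm short of the left mouth. In the top view the bar lies nearer the robot than the sleeve axis, and it is also a little low. I'll measure the offset of the bar from the bore axis.

```bash
cat >> h.py <<'E'
def line(P,ylo,yhi,zlo,zhi,xlo=.5,xhi=.6,step=.008):
    out=[]
    for y in np.arange(ylo,yhi,step):
        k=P[(P[...,1]>y)&(P[...,1]<y+step)&(P[...,2]>zlo)&(P[...,2]<zhi)&(P[...,0]>xlo)&(P[...,0]<xhi)]
        if len(k)>3: out.append((y+step/2,(k[:,0].min()+k[:,0].max())/2,np.percentile(k[:,2],90),k[:,0].max()-k[:,0].min()))
    return np.array(out)
E
python3 - <<'E'
from h import *
for f in ['t3.png','s3.png']:
    s=load(f);P=pts(s)
    a=line(P,-.115,-.053,.145,.19); b=line(P,-.035,.06,.13,.175)
    print(f,'sleeve\n',a.round(4),'\nbar\n',b.round(4))
    pa=np.polyfit(a[:,0],a[:,1],1);pb=np.polyfit(b[:,0],b[:,1],1)
    za=np.polyfit(a[:,0],a[:,2]-.0145,1);zb=np.polyfit(b[:,0],b[:,2]-.007,1)
    for y in (-.05,-.03,0.0): print(y,'dx(sleeve-bar)',np.polyval(pa,y)-np.polyval(pb,y),'dz',np.polyval(za,y)-np.polyval(zb,y))
    print('slopes',pa[0],pb[0],za[0],zb[0])
E
```

```text
t3.png sleeve
 [[-0.111   0.5563  0.1741  0.0284]
 [-0.103   0.555   0.1746  0.0259]
 [-0.095   0.5547  0.1743  0.0277]
 [-0.087   0.5546  0.175   0.0285]
 [-0.079   0.5536  0.1743  0.0262]
 [-0.071   0.553   0.174   0.0277]
 [-0.063   0.5521  0.1749  0.0265]
 [-0.055   0.5512  0.1738  0.0279]] 
bar
 [[-0.031   0.5465  0.1582  0.0119]
 [-0.023   0.5466  0.1577  0.0125]
 [-0.015   0.5459  0.1581  0.0144]
 [-0.007   0.5448  0.1592  0.0123]
 [ 0.001   0.5449  0.1581  0.0126]
 [ 0.009   0.543   0.1603  0.0122]
 [ 0.017   0.5432  0.159   0.0127]
 [ 0.025   0.5413  0.1598  0.0121]
 [ 0.033   0.5415  0.1598  0.0125]
 [ 0.041   0.5416  0.1591  0.0126]
 [ 0.049   0.5396  0.1593  0.0125]
 [ 0.057   0.5397  0.1593  0.0126]]
-0.05 dx(sleeve-bar) 0.002434839135489919 dz 0.008854413757098334
-0.03 dx(sleeve-bar) 0.002463535108699455 dz 0.008426604704360685
0.0 dx(sleeve-bar) 0.0025065790685138145 dz 0.007784891125254184
slopes -0.08397191968799157 -0.08540671834846905 -0.0039723201245964205 0.017418132512286556
s3.png sleeve
 [[-0.111   0.5585  0.1737  0.0262]
 [-0.103   0.5607  0.1741  0.0202]
 [
[... 221 characters left out ...]
31   0.5464  0.1559  0.0146]
 [-0.023   0.5469  0.1579  0.0133]
 [-0.015   0.5481  0.1567  0.0124]
 [-0.007   0.5445  0.1572  0.0177]
 [ 0.001   0.546   0.1561  0.0119]
 [ 0.009   0.5441  0.157   0.0136]
 [ 0.017   0.5441  0.1576  0.0149]
 [ 0.025   0.5438  0.1576  0.0111]
 [ 0.033   0.5417  0.1596  0.0134]
 [ 0.041   0.5432  0.158   0.0126]
 [ 0.049   0.5429  0.1587  0.0077]
 [ 0.057   0.5404  0.1587  0.0096]]
-0.05 dx(sleeve-bar) 0.0049050376869405055 dz 0.008913050839447073
-0.03 dx(sleeve-bar) 0.004121878958797565 dz 0.007874714075659872
0.0 dx(sleeve-bar) 0.002947140866583431 dz 0.006317208929979029
slopes -0.10765636058805014 -0.0684984241809092 -0.02358924329222191 0.02832759489713906
```

```bash
python3 -m handwheel '[[[1.5,0,4],[-0.01,0,0]],[[3,0,7.5],[-0.02,0,0]],[[3,0,7.5],[-0.02,0,0]]]'
python3 - <<'E'
from h import *
st(); 
for n,f in [('top','t4.png'),('scene','s4.png')]:
    s=snap(n,f);P=pts(s)
    a=line(P,-.115,-.053,.145,.19); b=line(P,-.035,.06,.13,.175)
    pa=np.polyfit(a[:,0],a[:,1],1);pb=np.polyfit(b[:,0],b[:,1],1)
    za=np.polyfit(a[:,0],a[:,2]-.0145,1);zb=np.polyfit(b[:,0],b[:,2]-.007,1)
    for y in (-.05,-.03,0.0): print(y,'dx(sleeve-bar)',np.polyval(pa,y)-np.polyval(pb,y),'dz',np.polyval(za,y)-np.polyval(zb,y))
    print('slopes',pa[0],pb[0],za[0],zb[0])
E
```

```text
clock: 3.98
eef_pos: [0.5358, 0.1266, 0.1425]
orientation: [2.112, 2.31, -0.037]
wrist_force: [-0.1, -0.1, -3.0]
width: 0.013
t 3.98 tcp [0.5358 0.1266 0.1425] yaw 5.12 z [-0.0076 -0.0248 -0.9997] F [-0.1 -0.1 -3. ] w 0.013 q [ 0.11  0.48  1.56 -0.03  1.11  0.03]
-0.05 dx(sleeve-bar) -0.0011169240853632356 dz -0.002340135884974559
-0.03 dx(sleeve-bar) -0.0010333043020300803 dz -0.002456578115306418
0.0 dx(sleeve-bar) -0.0009078746270303473 dz -0.0026312414608041512
slopes -0.08759198682030979 -0.09177297598696717 -0.0019421710946453717 0.0038799404219462016
-0.05 dx(sleeve-bar) -6.36982709888434e-05 dz -0.0019797805403717617
-0.03 dx(sleeve-bar) -0.0005665376564031321 dz -0.0019241770956274218
0.0 dx(sleeve-bar) -0.0013207967345245653 dz -0.0018407719285109536
slopes -0.11491718336231148 -0.08977521409159628 0.0020291201857456404 -0.0007510520514701281
```

```bash
python3 -m handwheel '[[[-0.7,-3,-2],[0,0,0]],[[0.3,-12,-2],[0,0,0]],[[1.1,-21,-2],[0,0,0]],[[1.9,-30,-2],[0,0,0]],[[2.7,-38,-2],[0,0,0]]]'
python3 - <<'E'
from h import *
st(); 
s=snap('top','t5.png'); crop(s,220,150,160,120,'t5z.png');
for n,f in [('top','t5.png'),('scene','s5.png')]:
    s=snap(n,f);P=pts(s)
    a=line(P,-.115,-.053,.145,.19); b=line(P,-.035,.02,.13,.175)
    pa=np.polyfit(a[:,0],a[:,1],1);pb=np.polyfit(b[:,0],b[:,1],1)
    za=np.polyfit(a[:,0],a[:,2]-.0145,1);zb=np.polyfit(b[:,0],b[:,2]-.007,1)
    for y in (-.05,-.03,0.0): print(y,'dx(sleeve-bar)',np.polyval(pa,y)-np.polyval(pb,y),'dz',np.polyval(za,y)-np.polyval(zb,y))
    print('slopes',pa[0],pb[0],za[0],zb[0])
E
```

```text
clock: 4.5
eef_pos: [0.5382, 0.0869, 0.14]
orientation: [2.114, 2.31, -0.037]
wrist_force: [0.7, -0.5, -1.7]
width: 0.0129
t 4.5 tcp [0.5382 0.0869 0.14  ] yaw 5.07 z [-0.0085 -0.0245 -0.9997] F [ 0.7 -0.5 -1.7] w 0.0129 q [ 0.03  0.47  1.58 -0.03  1.1  -0.04]
-0.05 dx(sleeve-bar) 0.00040215198330850743 dz -0.00016142793572387903
-0.03 dx(sleeve-bar) 0.0003941666771652974 dz -0.00019466432470607864
0.0 dx(sleeve-bar) 0.0003821887179507044 dz -0.0002445189081793919
slopes -0.08797872250426898 -0.0875794571971127 0.004261225299342671 0.005923044748452982
-0.05 dx(sleeve-bar) -0.0009560861425128575 dz 0.00048163352982710794
-0.03 dx(sleeve-bar) -0.0006692741134022295 dz 0.0005963249336001786
0.0 dx(sleeve-bar) -0.0002390560697363986 dz 0.0007683620392597845
slopes -0.11969214331487421 -0.13403274477040356 0.00797955253927879 0.002244982350625455
```

View pics/t5z.png

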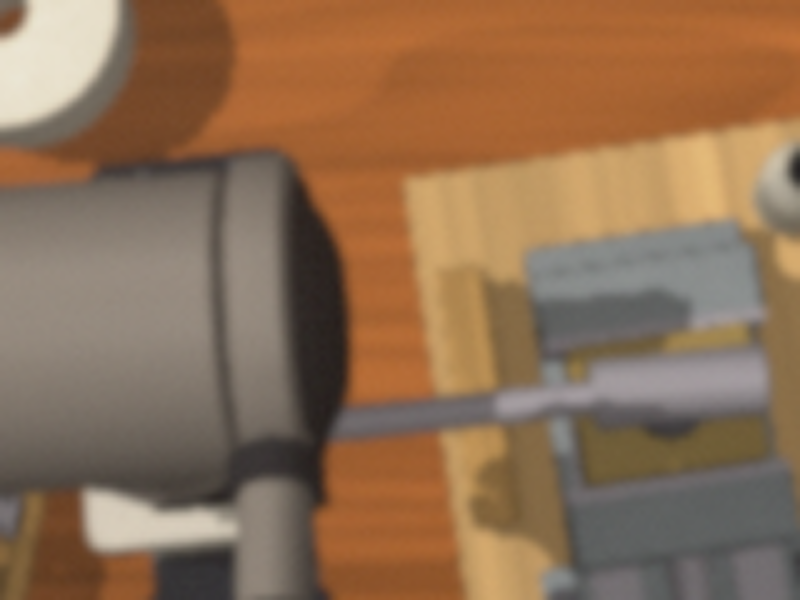

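The bar has entered the left mouth in line with the bore, and the wrist force is near zero. Feeding on.

```bash
python3 -m handwheel '[[[0.7,-8,0],[0,0,0]],[[1.4,-17,0.3],[0,0,0]],[[2.2,-26,0.3],[0,0,0]],[[3,-35,0.3],[0,0,0]],[[3.4,-40,0.3],[0,0,0]]]'
python3 -c "
from h import *
st()"
```

```text
clock: 5.07
eef_pos: [0.5418, 0.0458, 0.1403]
orientation: [2.116, 2.308, -0.037]
wrist_force: [-0.0, 0.1, -1.9]
width: 0.0123
t 5.07 tcp [0.5418 0.0458 0.1403] yaw 4.96 z [-0.0083 -0.0245 -0.9997] F [-0.   0.1 -1.9] w 0.0123 q [-0.04  0.46  1.59 -0.03  1.1  -0.12]
```

```bash
python3 -m handwheel '[[[0.7,-8,0],[0,0,0]],[[1.4,-17,0.3],[0,0,0]],[[2.2,-26,0.3],[0,0,0]],[[3,-35,0.3],[0,0,0]],[[3.4,-40,0.3],[0,0,0]]]'
python3 -m handwheel '[[[0.7,-8,0],[0,0,0]],[[1.4,-17,0.3],[0,0,0]],[[2.2,-26,0.3],[0,0,0]],[[2.7,-33,0.3],[0,0,0]],[[2.7,-33,0.3],[0,0,0]]]'
python3 - <<'E'
from h import *
st(); s=snap('top','t6.png'); crop(s,280,170,160,120,'t6z.png'); s=snap('scene','s6.png');crop(s,240,170,160,120,'s6z.png')
E
```

```text
clock: 5.48
eef_pos: [0.5454, 0.0044, 0.1407]
orientation: [2.117, 2.307, -0.037]
wrist_force: [0.3, 0.6, -2.2]
width: 0.0125
clock: 5.9
eef_pos: [0.5483, -0.0302, 0.141]
orientation: [2.118, 2.305, -0.038]
wrist_force: [-0.0, -0.6, -2.1]
width: 0.0123
t 5.9 tcp [ 0.5483 -0.0302  0.141 ] yaw 4.85 z [-0.008  -0.0252 -0.9996] F [-0.  -0.6 -2.1] w 0.0123 q [-0.18  0.47  1.58 -0.03  1.1  -0.25]
```

View pics/t6z.png

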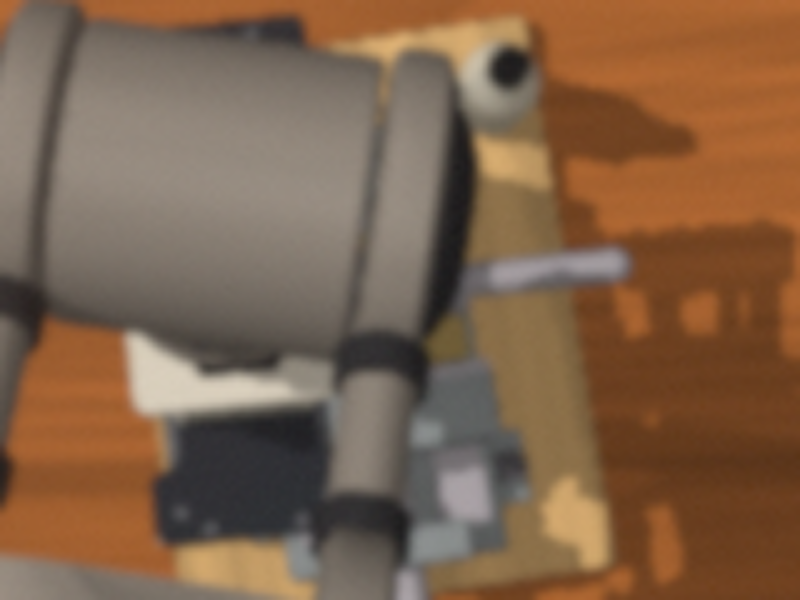

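View pics/s6z.png

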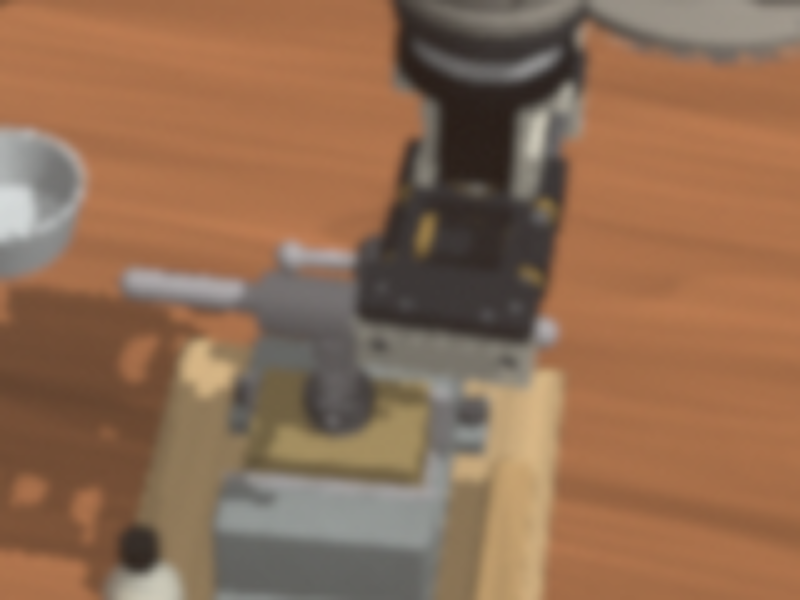

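```bash
python3 - <<'E'
from h import *
for f in ['t6.png','s6.png']:
    P=pts(load(f)); k=P[(P[...,2]>.135)&(P[...,2]<.19)&(P[...,1]<-.115)&(P[...,1]>-.25)&(abs(P[...,0]-.56)<.03)]
    print(f,k[:,1].min(),np.percentile(k[:,1],2),len(k)); a=line(P,-.2,-.05,.135,.19,step=.01); print(a.round(4))
E
```

```text
t6.png -0.18440569417464067 -0.18213830274792625 239
[[-0.185   0.5612  0.1651  0.0117]
 [-0.175   0.5611  0.1678  0.0126]
 [-0.165   0.5604  0.1676  0.0147]
 [-0.155   0.5595  0.168   0.0126]
 [-0.145   0.5576  0.1673  0.012 ]
 [-0.135   0.5577  0.1681  0.0124]
 [-0.125   0.556   0.1673  0.0123]
 [-0.115   0.55    0.1731  0.0152]
 [-0.075   0.5526  0.1731  0.0276]]
s6.png -0.18836011645254375 -0.1847990313000498 208
[[-0.185   0.5621  0.1656  0.0112]
 [-0.175   0.5613  0.1671  0.0129]
 [-0.165   0.5616  0.167   0.0116]
 [-0.155   0.5615  0.1662  0.0134]
 [-0.145   0.5593  0.167   0.0153]
 [-0.135   0.5599  0.1682  0.0119]
 [-0.125   0.559   0.1712  0.0174]
 [-0.115   0.5593  0.1734  0.0253]
 [-0.105   0.5581  0.1729  0.0277]
 [-0.095   0.5579  0.1725  0.0262]
 [-0.085   0.5582  0.1723  0.0248]
 [-0.075   0.5631  0.1709  0.0113]]
```

The bar is centred: about 65 mm stands out on the right. I'll open the fingers to a loose fork and set up an arc planner.

```bash
cat >> h.py <<'E'
C=np.array([.554,-.085]);RAD=.055;Z0=.141
def plan(theta0,theta1,n=5,flip=0,rad=RAD,z0=Z0,dz=0):
    """rows for hand angle theta (cw rad from start; hand bearing 94.85deg - theta); flip = tool yaw offset (rad)"""
    s=sensors.sense();m=R.from_rotvec(s['orientation'])
    for i in range(1,n+1):
        th=theta0+(theta1-theta0)*i/n
        b=np.radians(94.85)-th; p=np.r_[C+rad*np.array([np.cos(b),np.sin(b)]),z0-.008*th/(2*np.pi)+dz]
        a=np.radians(4.85)-th+flip
        y=np.array([np.cos(a),np.sin(a),0]);z=np.array([0,0,-1]);x=np.cross(y,z)
        w=(R.from_matrix(np.c_[x,y,z])*m.inv()).as_rotvec()
        print(((p-s['eef_pos'])*1000).round(1).tolist(),w.round(3).tolist())
E
python3 -m handwheel '[[[0,0,0],[0,0,0]],[[0,0,0],[0,0,0]],[[0,0,0],[0,0,0]]]' 16.5 60
python3 -c "
from h import *
st();plan(0,.5)"
```

```text
clock: 6.25
eef_pos: [0.5482, -0.0285, 0.1412]
orientation: [2.116, 2.306, -0.037]
wrist_force: [-0.8, -0.3, 0.2]
width: 0.0164
t 6.25 tcp [ 0.5482 -0.0285  0.1412] yaw 4.91 z [-0.0077 -0.0247 -0.9997] F [-0.8 -0.3  0.2] w 0.0164 q [-0.18  0.47  1.58 -0.03  1.1  -0.25]
[6.6, -1.5, -0.3] [0.024, -0.009, -0.101]
[12.1, -1.8, -0.5] [0.024, -0.01, -0.201]
[17.5, -2.7, -0.6] [0.023, -0.011, -0.301]
[22.9, -4.2, -0.7] [0.023, -0.013, -0.401]
[28.0, -6.1, -0.8] [0.022, -0.014, -0.501]
```

```bash
python3 -m handwheel '[[[6.6,-1.5,-0.3],[0.024,-0.009,-0.1]],[[12.1,-1.8,-0.5],[0.024,-0.01,-0.2]],[[17.5,-2.7,-0.6],[0.023,-0.011,-0.3]],[[22.9,-4.2,-0.7],[0.023,-0.013,-0.4]],[[28,-6.1,-0.8],[0.022,-0.014,-0.5]]]'
python3 - <<'E'
from h import *
st();plan(.5,1.0); s=snap('scene','s7.png');crop(s,240,170,160,120,'s7z.png')
E
```

```text
clock: 6.67
eef_pos: [0.5736, -0.0327, 0.1398]
orientation: [-2.63, -1.709, 0.006]
wrist_force: [-9.3, 5.6, 2.9]
width: 0.0164
t 6.67 tcp [ 0.5736 -0.0327  0.1398] yaw -23.96 z [-0.0064  0.0024 -1.    ] F [-9.3  5.6  2.9] w 0.0164 q [-0.19  0.51  1.5   0.    1.13  0.23]
[7.5, -4.4, 0.4] [-0.003, -0.006, -0.097]
[12.1, -7.3, 0.3] [-0.003, -0.006, -0.197]
[16.4, -10.7, 0.1] [-0.003, -0.006, -0.297]
[20.4, -14.5, 0.0] [-0.004, -0.006, -0.397]
[24.0, -18.7, -0.1] [-0.004, -0.006, -0.497]
```

View pics/s7z.png

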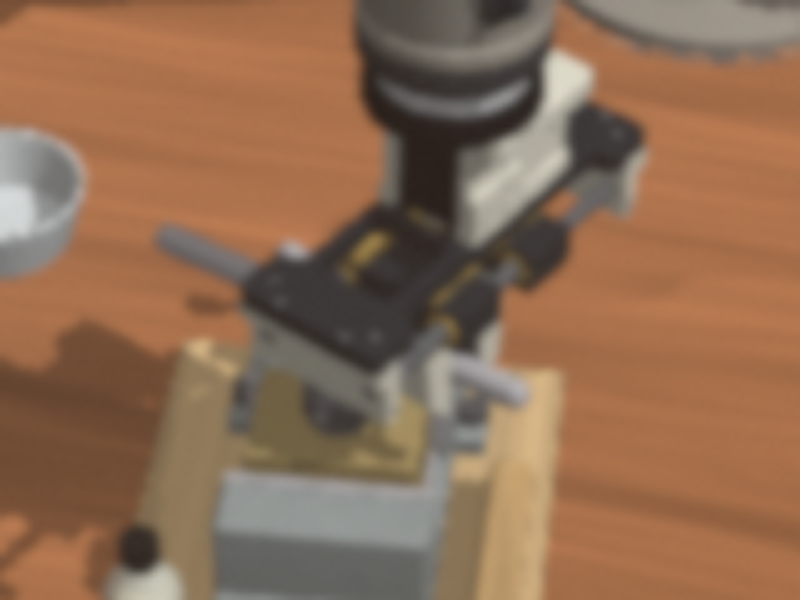

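The fork is turning the bar and sleeve, with about 11 N against it as expected. Continuing.

```bash
python3 -m handwheel '[[[7.5,-4.4,0.4],[0,0,-0.1]],[[12.1,-7.3,0.3],[0,0,-0.2]],[[16.4,-10.7,0.1],[0,-0.006,-0.3]],[[20.4,-14.5,0],[0,-0.006,-0.4]],[[24,-18.7,-0.1],[0,-0.006,-0.5]]]'
python3 - <<'E'
from h import *
st();plan(1.0,1.5)
E
```

```text
clock: 7.13
eef_pos: [0.5974, -0.0487, 0.1394]
orientation: [-2.974, -0.989, -0.002]
wrist_force: [-4.1, 10.2, 1.7]
width: 0.0168
t 7.13 tcp [ 0.5974 -0.0487  0.1394] yaw -53.2 z [-0.0013  0.0073 -1.    ] F [-4.1 10.2  1.7] w 0.0168 q [-0.21  0.55  1.43  0.01  1.16  0.71]
[3.4, -7.3, 0.2] [-0.007, -0.001, -0.087]
[6.0, -12.1, 0.1] [-0.007, -0.001, -0.187]
[8.2, -17.1, -0.0] [-0.007, -0.0, -0.287]
[9.9, -22.4, -0.2] [-0.007, 0.0, -0.387]
[11.0, -27.8, -0.3] [-0.007, 0.0, -0.487]
```

```bash
python3 -m handwheel '[[[3.4,-7.3,0.2],[0,0,-0.09]],[[6,-12.1,0.1],[0,0,-0.19]],[[8.2,-17.1,0],[-0.005,0,-0.29]],[[9.9,-22.4,-0.2],[-0.007,0,-0.39]],[[11,-27.8,-0.3],[-0.007,0,-0.49]]]'
python3 - <<'E'
from h import *
st();plan(1.5,2.0)
E
```

```text
clock: 7.55
eef_pos: [0.6096, -0.0728, 0.1393]
orientation: [-3.128, -0.233, -0.005]
wrist_force: [5.7, 12.0, -0.0]
width: 0.0167
t 7.55 tcp [ 0.6096 -0.0728  0.1393] yaw -81.46 z [ 0.003   0.0053 -1.    ] F [ 5.7 12.  -0. ] w 0.0167 q [-0.25  0.58  1.39  0.01  1.17  1.17]
[-0.7, -9.2, -0.4] [-0.005, 0.003, -0.094]
[-0.6, -14.7, -0.5] [-0.005, 0.004, -0.194]
[-1.1, -20.1, -0.6] [-0.005, 0.004, -0.294]
[-2.2, -25.5, -0.7] [-0.005, 0.004, -0.394]
[-3.8, -30.8, -0.9] [-0.004, 0.004, -0.494]
```

```bash
python3 -m handwheel '[[[-0.5,-9,-0.4],[0,0,-0.09]],[[-0.6,-14.7,-0.5],[0,0,-0.19]],[[-1.1,-20.1,-0.6],[-0.004,0.004,-0.29]],[[-2.2,-25.5,-0.7],[-0.004,0.004,-0.39]],[[-3.8,-30.8,-0.9],[-0.004,0.004,-0.49]]]'
python3 - <<'E'
from h import *
st();plan(2.0,2.5)
E
```

```text
clock: 7.97
eef_pos: [0.6088, -0.101, 0.1392]
orientation: [-3.091, 0.538, -0.01]
wrist_force: [11.4, 8.4, -0.6]
width: 0.0167
t 7.97 tcp [ 0.6088 -0.101   0.1392] yaw -109.74 z [ 0.0072  0.0033 -1.    ] F [11.4  8.4 -0.6] w 0.0167 q [-0.29  0.58  1.38  0.01  1.17  1.62]
[-5.1, -7.7, -0.9] [-0.003, 0.007, -0.1]
[-7.7, -12.5, -1.0] [-0.003, 0.008, -0.2]
[-10.8, -17.1, -1.2] [-0.002, 0.008, -0.3]
[-14.3, -21.3, -1.3] [-0.002, 0.008, -0.4]
[-18.2, -25.1, -1.4] [-0.001, 0.008, -0.5]
```

```bash
python3 -m handwheel '[[[-4.5,-7.7,-1],[0,0.004,-0.1]],[[-7.7,-12.5,-1.2],[0,0.008,-0.2]],[[-10.8,-17.1,-1.4],[0,0.008,-0.3]],[[-14.3,-21.3,-1.6],[0,0.008,-0.4]],[[-18.2,-25.1,-1.8],[0,0.008,-0.5]]]'
python3 - <<'E'
from h import *
st();plan(2.5,3.0)
E
```

```text
clock: 8.38
eef_pos: [0.5947, -0.1254, 0.1388]
orientation: [-2.858, 1.291, -0.015]
wrist_force: [13.1, 2.5, -1.4]
width: 0.0162
t 8.38 tcp [ 0.5947 -0.1254  0.1388] yaw -138.62 z [ 1.060e-02  9.000e-04 -9.999e-01] F [13.1  2.5 -1.4] w 0.0162 q [-0.34  0.56  1.42  0.    1.15  2.08]
[-8.5, -4.1, -1.2] [-0.0, 0.011, -0.096]
[-13.1, -7.1, -1.3] [0.0, 0.011, -0.196]
[-18.0, -9.6, -1.4] [0.001, 0.011, -0.296]
[-23.1, -11.7, -1.5] [0.001, 0.011, -0.396]
[-28.4, -13.2, -1.7] [0.002, 0.011, -0.496]
```

```bash
python3 -m handwheel '[[[-8,-4.1,-1.2],[0,0.006,-0.1]],[[-13.1,-7.1,-1.4],[0,0.011,-0.2]],[[-18,-9.6,-1.6],[0,0.011,-0.3]],[[-23.1,-11.7,-1.8],[0,0.011,-0.4]],[[-28.4,-13.2,-2],[0,0.011,-0.5]]]'
python3 - <<'E'
from h import *
st();plan(3.0,3.2,3); s=snap('scene','s8.png');crop(s,240,170,160,120,'s8z.png'); s=snap('top','t8.png');crop(s,280,170,160,120,'t8z.png');s=snap('wrist','w8.png')
E
```

```text
clock: 8.8
eef_pos: [0.5708, -0.14, 0.1387]
orientation: [-2.448, 1.966, -0.019]
wrist_force: [12.7, -4.9, -1.9]
width: 0.0163
t 8.8 tcp [ 0.5708 -0.14    0.1387] yaw -167.53 z [ 0.0108 -0.0056 -0.9999] F [12.7 -4.9 -1.9] w 0.0163 q [-0.37  0.53  1.48 -0.    1.12  2.55]
[-8.1, 0.7, -1.6] [0.006, 0.011, -0.058]
[-11.7, 0.3, -1.7] [0.006, 0.01, -0.125]
[-15.4, 0.0, -1.8] [0.007, 0.01, -0.191]
```

View pics/s8z.png

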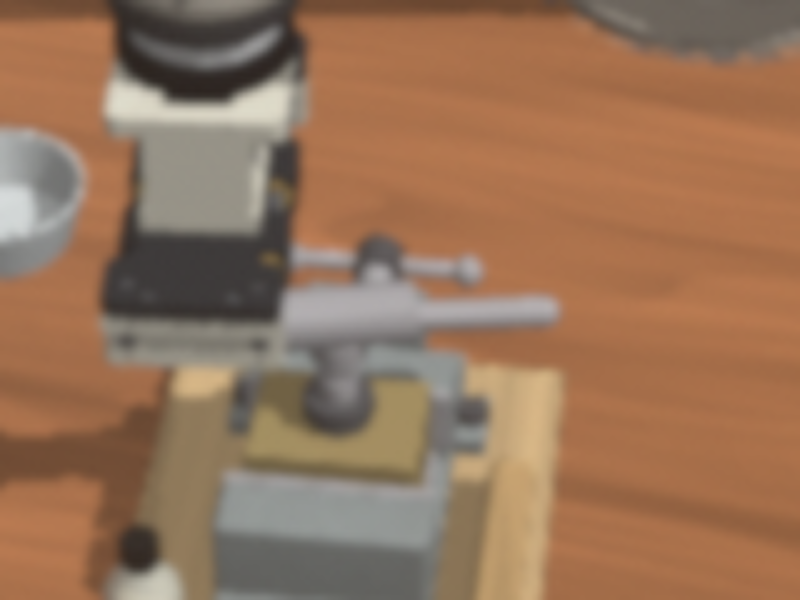

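View pics/t8z.png

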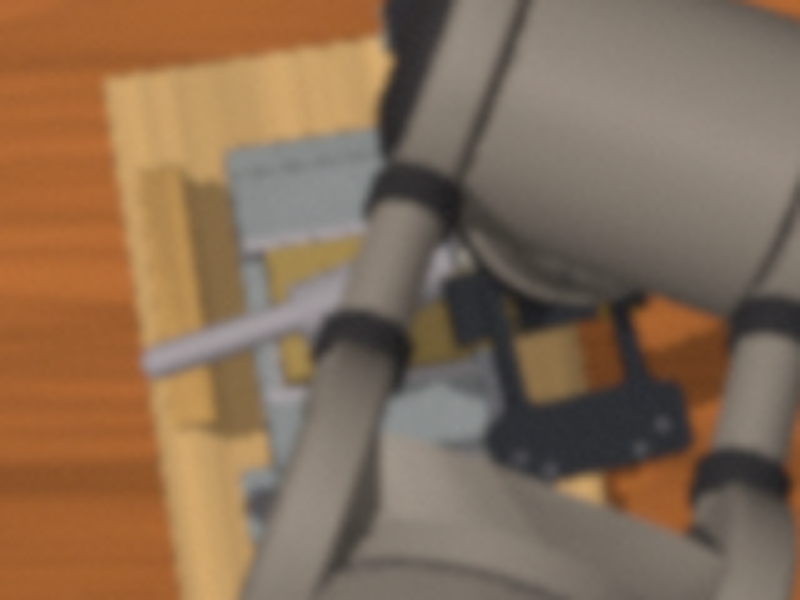

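View pics/w8.png

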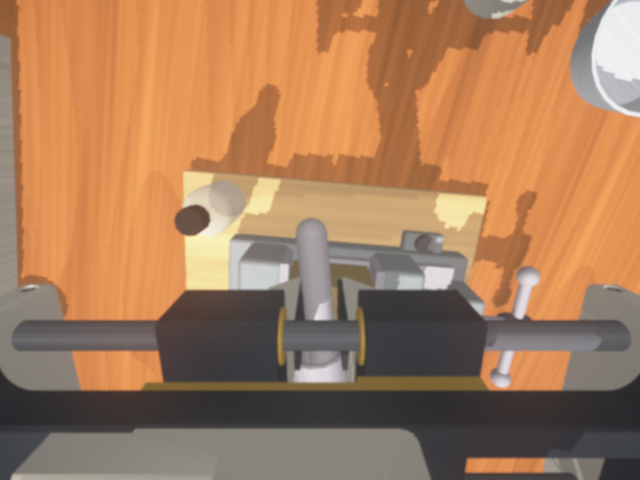

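The hand is at about 172°, with the bar's free end at (555,310) in the scene crop. I'll measure the sleeve and bar directions.

```bash
cat >> h.py <<'E'
def ang(s,bd,zc=.155,name='',half=25):
    """direction (deg bearing) of free bar end + sleeve, bearing guess bd deg: centre line by slices across, weighted fit"""
    P=pts(s).reshape(-1,3); d=np.array([np.cos(np.radians(bd)),np.sin(np.radians(bd))]);n=np.array([-d[1],d[0]])
    q=P[:,:2]-C; a=q@d; b=q@n
    for nm,lo,hi,zl,zh,bw in (('sleeve',.004,.034,zc+.003,zc+.025,.022),('bar',.042,.095,zc-.005,zc+.016,.03)):
        k=(a>lo)&(a<hi)&(P[:,2]>zl)&(P[:,2]<zh)&(abs(b)<bw); A=[];B=[];W=[];Zs=[]
        for t in np.arange(lo,hi,.003):
            m=k&(a>=t)&(a<t+.003)
            if m.sum()>3: A.append(t+.0015);B.append((b[m].max()+b[m].min())/2);W.append(b[m].max()-b[m].min());Zs.append(np.percentile(P[m,2],92))
        if len(A)>3:
            p=np.polyfit(A,B,1); print(name,nm,'bearing',round(bd+np.degrees(np.arctan(p[0])),2),'off0',round(p[1]*1000,2),'n',len(A),'wid',np.round(np.median(W)*1000,1),'ztop',np.round(np.median(Zs),4),'amax',round(a[k].max(),4))
E
python3 - <<'E'
from h import *
ang(load('s8.png'),105,name='s8');ang(load('t8.png'),105,name='t8')
ang(load('s3.png'),95,name='s3');ang(load('t3.png'),95,name='t3');ang(load('s3.png'),275,name='s3');ang(load('t3.png'),275,name='t3')
E
```

```text
s8 sleeve bearing 106.59 off0 -0.33 n 10 wid 22.4 ztop 0.1694 amax 0.0337
s8 bar bearing 108.65 off0 -0.92 n 18 wid 10.5 ztop 0.1602 amax 0.0948
t8 sleeve bearing 128.68 off0 -13.41 n 7 wid 15.1 ztop 0.1709 amax 0.034
t8 bar bearing 107.36 off0 -0.32 n 18 wid 12.7 ztop 0.1619 amax 0.095
s3 sleeve bearing 100.14 off0 -4.91 n 10 wid 23.0 ztop 0.1731 amax 0.0323
s3 bar bearing 94.67 off0 1.48 n 14 wid 10.6 ztop 0.1569 amax 0.0948
t3 sleeve bearing 93.9 off0 0.14 n 10 wid 26.3 ztop 0.1742 amax 0.034
t3 bar bearing 95.85 off0 1.06 n 14 wid 12.1 ztop 0.158 amax 0.0947
s3 sleeve bearing 277.13 off0 2.91 n 10 wid 22.2 ztop 0.1737 amax 0.0334
t3 sleeve bearing 274.4 off0 0.2 n 10 wid 26.4 ztop 0.1741 amax 0.034
```

```bash
python3 -c "
from h import *
plan(3.0,3.28,4)"
```

```text
[-7.2, 0.6, -1.4] [0.005, 0.008, -0.065]
[-11.0, 0.1, -1.5] [0.006, 0.008, -0.135]
[-14.8, -0.1, -1.6] [0.006, 0.008, -0.205]
[-18.7, -0.0, -1.7] [0.006, 0.007, -0.275]
```

```bash
python3 -m handwheel '[[[-7,0.3,-1.4],[0.005,0.008,-0.07]],[[-11,0.1,-1.6],[0.006,0.008,-0.14]],[[-14.8,0,-1.8],[0.006,0.008,-0.21]],[[-18.7,0,-2],[0.006,0.007,-0.275]],[[-18.7,0,-2],[0.006,0.007,-0.275]]]'
python3 - <<'E'
from h import *
st(); 
for n,f in (('scene','s9'),('top','t9')):
    s=snap(n,f+'.png');ang(s,95,name=f);crop(s,240 if n=='scene' else 280,170,160,120,f+'z.png')
E
```

```text
clock: 9.37
eef_pos: [0.5544, -0.142, 0.1383]
orientation: [-2.155, 2.281, -0.017]
wrist_force: [9.3, -6.0, -0.6]
width: 0.0167
t 9.37 tcp [ 0.5544 -0.142   0.1383] yaw 176.75 z [ 0.0098 -0.0053 -0.9999] F [ 9.3 -6.  -0.6] w 0.0167 q [-0.38  0.5   1.53 -0.    1.1   2.82]
s9 sleeve bearing 98.57 off0 -4.65 n 10 wid 20.5 ztop 0.1692 amax 0.0328
s9 bar bearing 92.37 off0 -2.7 n 18 wid 10.8 ztop 0.1597 amax 0.094
t9 sleeve bearing 103.63 off0 -3.78 n 10 wid 24.3 ztop 0.1706 amax 0.0339
t9 bar bearing 90.71 off0 0.9 n 18 wid 12.1 ztop 0.1613 amax 0.0948
```

View pics/s9z.png

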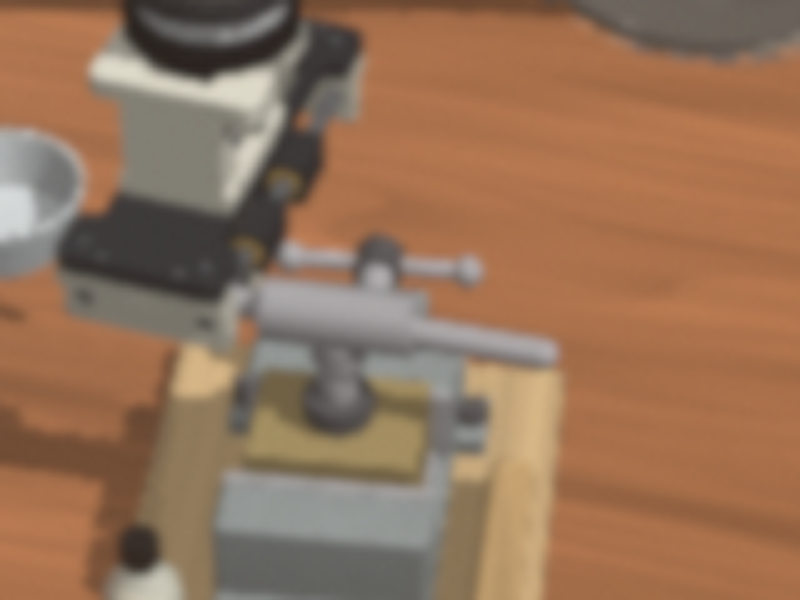

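View pics/t9z.png

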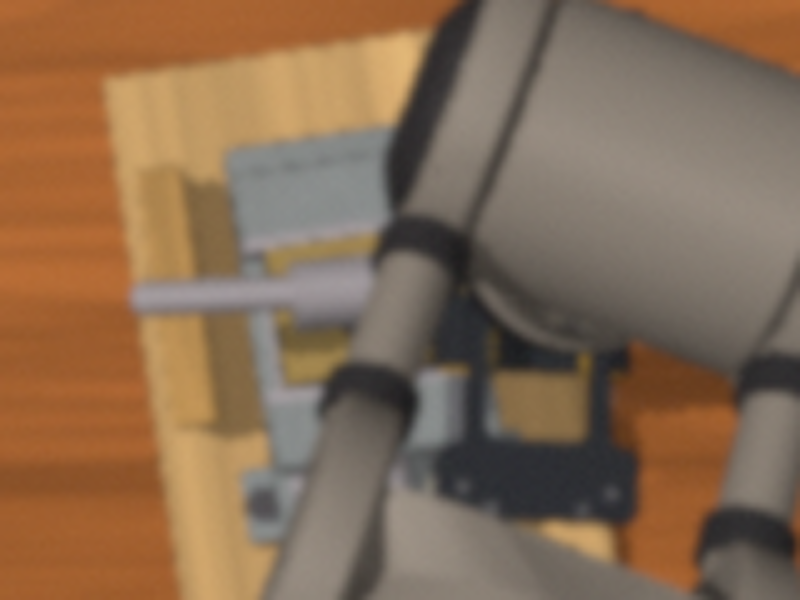

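The first half turn measures about 180°: the bar's bearing is 91–92° and the sleeve's about 94°, against 94.6° at the start. Now the quarter turn back.

```bash
python3 -c "
from h import *
plan(3.2,2.7)"
```

```text
[6.5, 2.4, -1.2] [0.004, 0.01, 0.18]
[11.9, 3.3, -1.0] [0.004, 0.01, 0.28]
[17.2, 4.8, -0.9] [0.003, 0.01, 0.38]
[22.3, 6.8, -0.8] [0.003, 0.01, 0.48]
[27.2, 9.4, -0.7] [0.002, 0.01, 0.58]
```

```bash
python3 -c "
from h import *
plan(3.28,2.73)"
```

```text
[2.7, 2.0, -1.3] [0.004, 0.01, 0.11]
[8.7, 2.7, -1.1] [0.004, 0.01, 0.22]
[14.6, 4.0, -1.0] [0.003, 0.01, 0.33]
[20.3, 6.0, -0.8] [0.003, 0.01, 0.44]
[25.8, 8.6, -0.7] [0.002, 0.01, 0.55]
```

```bash
python3 -m handwheel '[[[2.7,1.5,-0.5],[0.002,0.005,0.1]],[[8.7,2.7,-0.8],[0.004,0.01,0.21]],[[14.6,4,-0.8],[0.003,0.01,0.32]],[[20.3,6,-0.6],[0.003,0.01,0.43]],[[25.8,8.6,-0.5],[0.002,0.01,0.55]]]'
python3 -c "
from h import *
st();plan(2.73,2.18)"
```

```text
clock: 9.88
eef_pos: [0.578, -0.1342, 0.1376]
orientation: [2.7, -1.598, -0.006]
wrist_force: [-10.3, -5.3, 4.1]
width: 0.0164
t 9.88 tcp [ 0.578  -0.1342  0.1376] yaw -151.24 z [-0.0053 -0.0017 -1.    ] F [-10.3  -5.3   4.1] w 0.0164 q [-0.36  0.55  1.45 -0.    1.15  2.29]
[7.3, 4.0, 0.0] [0.002, -0.005, 0.104]
[12.1, 7.7, 0.2] [0.002, -0.005, 0.214]
[16.4, 11.9, 0.3] [0.003, -0.005, 0.324]
[20.3, 16.6, 0.5] [0.003, -0.005, 0.434]
[23.6, 21.7, 0.6] [0.003, -0.005, 0.544]
```

```bash
python3 -m handwheel '[[[7,4,0],[0,-0.003,0.11]],[[12.1,7.7,0.2],[0.002,-0.005,0.22]],[[16.4,11.9,0.4],[0.003,-0.005,0.33]],[[20.3,16.6,0.6],[0.003,-0.005,0.44]],[[23.6,21.7,0.8],[0.003,-0.005,0.55]]]'
python3 -c "
from h import *
st();plan(2.18,1.63)"
```

```text
clock: 10.3
eef_pos: [0.5998, -0.114, 0.1385]
orientation: [3.035, -0.797, -0.005]
wrist_force: [-8.2, -7.0, 2.4]
width: 0.0164
t 10.3 tcp [ 0.5998 -0.114   0.1385] yaw -119.42 z [-0.0042 -0.003  -1.    ] F [-8.2 -7.   2.4] w 0.0164 q [-0.31  0.58  1.4  -0.    1.17  1.77]
[4.5, 6.9, -0.1] [0.003, -0.004, 0.099]
[6.6, 12.5, 0.0] [0.003, -0.004, 0.209]
[8.1, 18.4, 0.2] [0.004, -0.004, 0.319]
[9.0, 24.4, 0.3] [0.004, -0.003, 0.429]
[9.1, 30.4, 0.5] [0.004, -0.003, 0.539]
```

```bash
python3 -m handwheel '[[[4.3,6.9,0],[0,-0.003,0.1]],[[6.6,12.5,0.2],[0.003,-0.004,0.21]],[[8.1,18.4,0.3],[0.004,-0.004,0.32]],[[9,24.4,0.5],[0.004,-0.003,0.43]],[[9.1,30.4,0.6],[0.004,-0.003,0.54]]]'
python3 - <<'E'
from h import *
st();plan(1.63,1.45,3)
for n,f in (('scene','s10'),('top','t10')):
    s=snap(n,f+'.png');ang(s,188,name=f);crop(s,240 if n=='scene' else 280,170,160,120,f+'z.png')
E
```

```text
clock: 10.72
eef_pos: [0.6074, -0.0859, 0.1392]
orientation: [3.137, 0.05, -0.006]
wrist_force: [-7.8, -9.7, 3.5]
width: 0.0165
t 10.72 tcp [ 0.6074 -0.0859  0.1392] yaw -88.18 z [-0.0039 -0.0042 -1.    ] F [-7.8 -9.7  3.5] w 0.0165 q [-0.26  0.58  1.39 -0.01  1.18  1.28]
[1.4, 5.5, -0.2] [0.004, -0.004, 0.054]
[1.0, 8.8, -0.1] [0.004, -0.004, 0.114]
[0.4, 12.1, -0.0] [0.005, -0.003, 0.174]
t10 sleeve bearing 193.59 off0 -4.66 n 8 wid 25.2 ztop 0.1723 amax 0.0289
```

View pics/s10z.png

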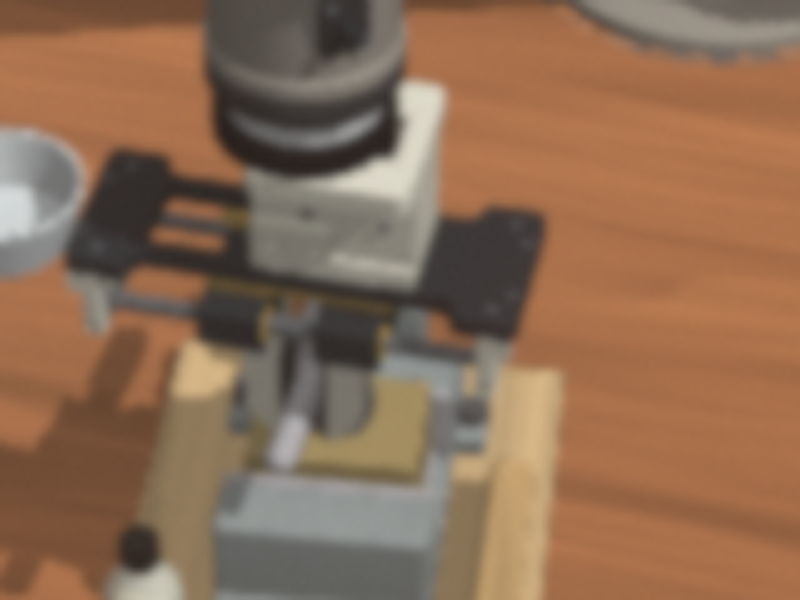

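View pics/t10z.png

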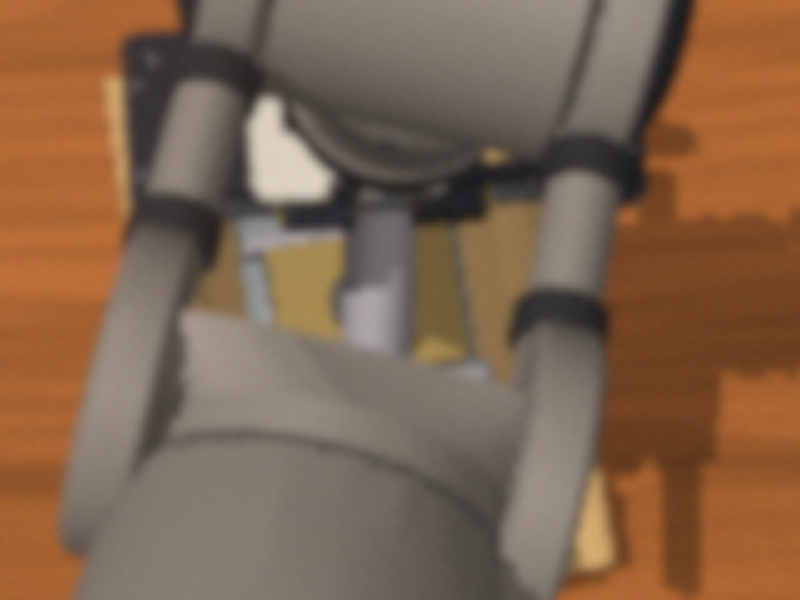

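```bash
cat >> h.py <<'E'
def sleeve(s,bd,zlo=.158,zhi=.185,lo=-.034,hi=.034,hw=.018):
    P=pts(s).reshape(-1,3)
    for it in range(3):
        d=np.array([np.cos(np.radians(bd)),np.sin(np.radians(bd))]);n=np.array([-d[1],d[0]])
        q=P[:,:2]-C; a=q@d; b=q@n; k=(P[:,2]>zlo)&(P[:,2]<zhi)&(abs(b)<hw); A=[];B=[];W=[]
        for t in np.arange(lo,hi,.003):
            m=k&(a>=t)&(a<t+.003)
            if m.sum()>5:A.append(t+.0015);B.append((b[m].max()+b[m].min())/2);W.append(b[m].max()-b[m].min())
        A,B,W=map(np.array,(A,B,W)); g=(W>.024)&(W<.031)
        if g.sum()<4: print('few',W.round(4));return
        p=np.polyfit(A[g],B[g],1); bd+=np.degrees(np.arctan(p[0]))
    print('sleeve bearing',round(bd,2),'off',round(p[1]*1000,2),'slices',A[g].min().round(3),A[g].max().round(3),g.sum(),'res mm',(np.std(B[g]-np.polyval(p,A[g]))*1000).round(2))
E
python3 - <<'E'
from h import *
sleeve(load('t3.png'),95);sleeve(load('t10.png'),180);sleeve(load('t9.png'),92);sleeve(load('t8.png'),105);sleeve(load('t10.png'),185,hw=.022)
E
```

```text
sleeve bearing 94.67 off -0.0 slices -0.032 0.033 23 res mm 0.44
sleeve bearing 176.07 off -1.43 slices -0.024 0.021 14 res mm 0.35
sleeve bearing 96.05 off -0.65 slices 0.009 0.033 9 res mm 0.55
few [0.0092 0.0081 0.0113 0.0076 0.0075 0.0137 0.0151 0.0151 0.0196 0.021
 0.0238]
sleeve bearing 176.07 off -1.43 slices -0.024 0.021 14 res mm 0.35
```

Measured in the top view, the tap is at about 98.6° (sleeve bearing 176.1°), so it needs another 8.5° back.

```bash
python3 -m handwheel '[[[1.2,5.5,-0.1],[0.004,-0.004,0.06]],[[1,9,0],[0.004,-0.004,0.12]],[[0.4,12.1,0],[0.005,-0.003,0.175]],[[0.4,12.1,0],[0.005,-0.003,0.175]]]'
python3 - <<'E'
from h import *
st()
s=snap('top','t11.png');sleeve(s,184);sleeve(s,180,hw=.022)
E
```

```text
clock: 11.15
eef_pos: [0.6069, -0.0749, 0.1395]
orientation: [3.122, 0.327, -0.004]
wrist_force: [-5.3, -8.4, 2.1]
width: 0.0165
t 11.15 tcp [ 0.6069 -0.0749  0.1395] yaw -78.02 z [-0.0023 -0.0028 -1.    ] F [-5.3 -8.4  2.1] w 0.0165 q [-0.25  0.58  1.39 -0.    1.17  1.12]
sleeve bearing 188.43 off -1.08 slices -0.021 0.027 17 res mm 0.63
sleeve bearing 188.43 off -1.08 slices -0.021 0.027 17 res mm 0.63
```

```bash
python3 - <<'E'
from h import *
s=load('t11.png');crop(s,300,190,120,90,'t11z.png',6)
s=load('t10.png');crop(s,300,190,120,90,'t10y.png',6)
# depth-based mask bearing by edges in each of images
for f in ('t10.png','t11.png'):
    P=pts(load(f));m=(P[...,2]>.158)&(P[...,2]<.185)&(np.hypot(P[...,0]-C[0],P[...,1]-C[1])<.04)
    for v in range(210,242,2):
        u=np.where(m[v])[0]
        if len(u): print(f,v,u.min(),u.max(),P[v,u.min()].round(4)[:2],P[v,u.max()].round(4)[:2])
E
```

```text
t10.png 212 359 360 [ 0.5844 -0.0927] [ 0.5841 -0.0945]
t10.png 214 351 361 [ 0.5803 -0.0764] [ 0.5805 -0.0967]
t10.png 216 348 362 [ 0.5775 -0.0708] [ 0.5766 -0.0988]
t10.png 218 349 362 [ 0.5727 -0.0724] [ 0.5725 -0.0986]
t10.png 220 348 362 [ 0.5695 -0.0707] [ 0.5685 -0.0985]
t10.png 222 349 362 [ 0.5648 -0.0723] [ 0.5648 -0.0987]
t10.png 224 349 361 [ 0.5606 -0.0721] [ 0.5602 -0.0961]
t10.png 226 349 361 [ 0.5567 -0.0721] [ 0.5562 -0.096 ]
t10.png 228 348 361 [ 0.5533 -0.0703] [ 0.5524 -0.0961]
t10.png 230 348 361 [ 0.549  -0.0701] [ 0.5481 -0.0957]
t10.png 232 348 361 [ 0.5446 -0.0698] [ 0.5442 -0.0958]
t10.png 234 348 361 [ 0.5409 -0.0699] [ 0.54   -0.0955]
t10.png 236 349 361 [ 0.5366 -0.0716] [ 0.5361 -0.0955]
t10.png 238 348 361 [ 0.5331 -0.0698] [ 0.5324 -0.0956]
t10.png 240 355 361 [ 0.5278 -0.0828] [ 0.528  -0.0952]
t11.png 212 355 358 [ 0.5841 -0.0845] [ 0.5838 -0.0903]
t11.png 214 349 359 [ 0.5801 -0.0723] [ 0.5806 -0.0927]
t11.png 216 349 360 [ 0.5762 -0.0723] [ 0.5761 -0.0944]
t11.png 218 347 360 [ 0.5731 -0.0686] [ 0.5724 -0.0945]
t11.png 220 347 360 [ 0.5688 -0.0684] [ 0.5685 -0.0945]
t11.png 222 347 361 [ 0.5655 -0.0686] [ 0.5648 -0.0966]
t11.png 224 348 361 [ 0.5609 -0.0703] [ 0.5601 -0.0961]
t11.png 226 348 361 [ 0.5566 -0.07  ] [ 0.5562 -0.096 ]
t11.png 228 348 362 [ 0.553  -0.0702] [ 0.5521 -0.0979]
t11.png 230 349 362 [ 0.5485 -0.0718] [ 0.5483 -0.0979]
t11.png 232 349 362 [ 0.5448 -0.0719] [ 0.5443 -0.0979]
t11.png 234 349 363 [ 0.5409 -0.0719] [ 0.5406 -0.1001]
t11.png 236 350 363 [ 0.5368 -0.0738] [ 0.5361 -0.0995]
t11.png 238 350 363 [ 0.5325 -0.0735] [ 0.532  -0.0994]
t11.png 240 350 364 [ 0.5288 -0.0736] [ 0.5282 -0.1014]
```

View pics/t11z.png

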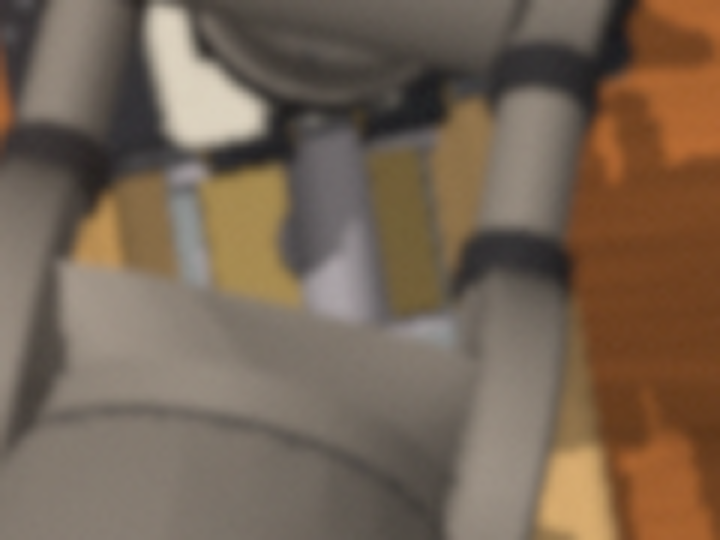

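View pics/t10y.png

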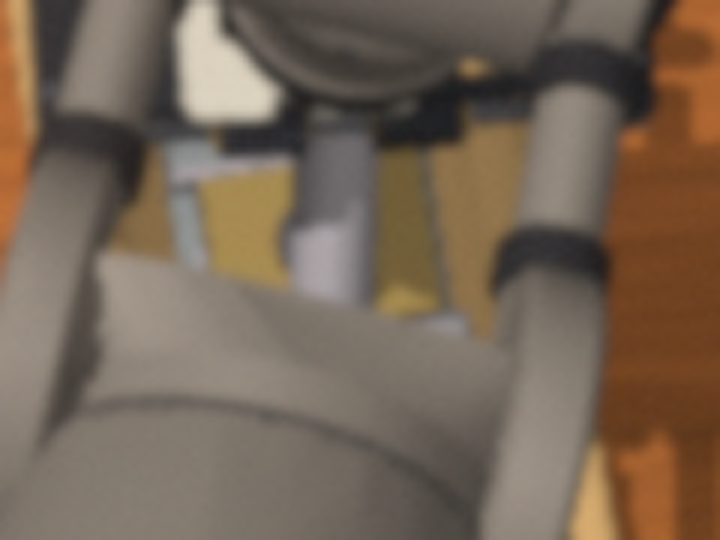

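The tap is at about 87–88°, so the quarter turn back is done. Next I'll lift off, turn the wrist half a turn, and take the same end again.

```bash
python3 -m handwheel '[[[0,0,0],[0,0,-0.02]],[[0,0,12],[0,0,-0.02]],[[0,0,35],[0,0,0.04]],[[0,0,60],[0,0,0.15]],[[0,0,60],[0,0,0.27]]]' 24
python3 -m handwheel '[[[0,0,0],[0,0,0.12]],[[0,0,0],[0,0,0.24]],[[0,0,0],[0,0,0.36]],[[0,0,0],[0,0,0.48]],[[0,0,0],[0,0,0.6]]]' 40
python3 -m handwheel '[[[0,0,0],[0,0,0.12]],[[0,0,0],[0,0,0.24]],[[0,0,0],[0,0,0.36]],[[0,0,0],[0,0,0.48]],[[0,0,0],[0,0,0.6]]]'
python3 -m handwheel '[[[0,0,0],[0,0,0.12]],[[0,0,0],[0,0,0.24]],[[0,0,0],[0,0,0.36]],[[0,0,0],[0,0,0.48]],[[0,0,0],[0,0,0.6]]]'
python3 -m handwheel '[[[0,0,0],[0,0,0.12]],[[0,0,0],[0,0,0.24]],[[0,0,0],[0,0,0.36]],[[0,0,0],[0,0,0.48]],[[0,0,0],[0,0,0.6]]]'
python3 - <<'E'
from h import *
st()
s=snap('scene','s12.png');crop(s,240,170,160,120,'s12z.png');s=snap('top','t12.png');sleeve(s,186);crop(s,280,170,160,120,'t12z.png'); ang(load('s12.png'),5,name='s');ang(load('t12.png'),185,name='t')
E
```

```text
clock: 11.62
eef_pos: [0.6095, -0.075, 0.2049]
orientation: [3.045, 0.748, 0.01]
wrist_force: [0.3, -0.8, 0.3]
width: 0.0241
clock: 12.03
eef_pos: [0.6096, -0.0745, 0.2052]
orientation: [2.684, 1.624, 0.013]
wrist_force: [0.6, -0.8, -0.6]
width: 0.0401
clock: 12.45
eef_pos: [0.6098, -0.074, 0.2053]
orientation: [2.079, 2.353, 0.015]
wrist_force: [0.9, -0.1, 0.5]
width: 0.0401
clock: 12.87
eef_pos: [0.6099, -0.0735, 0.2055]
orientation: [-1.283, -2.867, -0.016]
wrist_force: [-0.7, -0.0, -0.3]
width: 0.04
clock: 13.28
eef_pos: [0.61, -0.073, 0.2056]
orientation: [-0.368, -3.116, -0.015]
wrist_force: [0.8, 1.0, -0.2]
width: 0.0404
t 13.28 tcp [ 0.61   -0.073   0.2056] yaw 76.52 z [-0.0023  0.0101 -0.9999] F [ 0.8  1.  -0.2] w 0.0404 q [-0.25  0.53  1.29  0.01  1.33 -1.59]
sleeve bearing 188.14 off -1.08 slices -0.032 0.033 23 res mm 0.44
s sleeve bearing 5.05 off0 -1.27 n 10 wid 24.8 ztop 0.1717 amax 0.034
s bar bearing 11.05 off0 -3.41 n 18 wid 11.0 ztop 0.1626 amax 0.0946
t sleeve bearing 187.89 off0 -0.89 n 10 wid 26.2 ztop 0.1723 amax 0.0339
```

View pics/s12z.png

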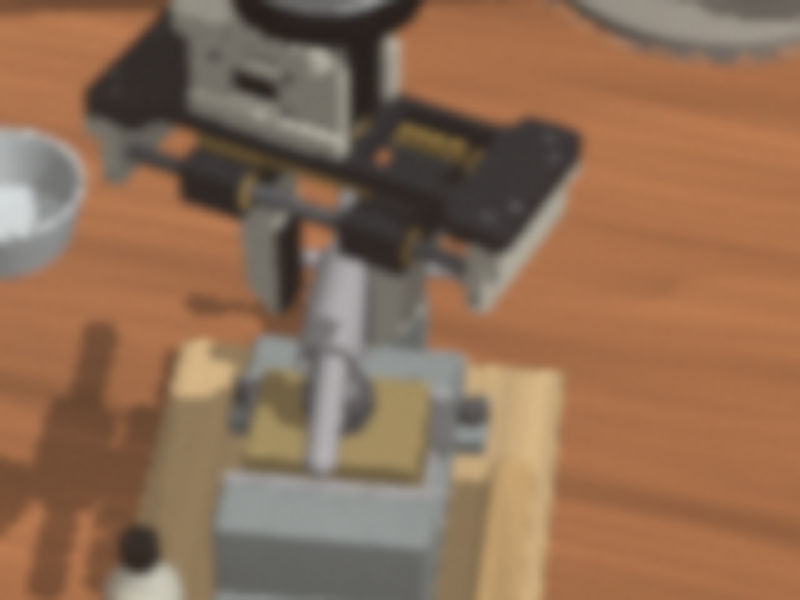

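View pics/t12z.png

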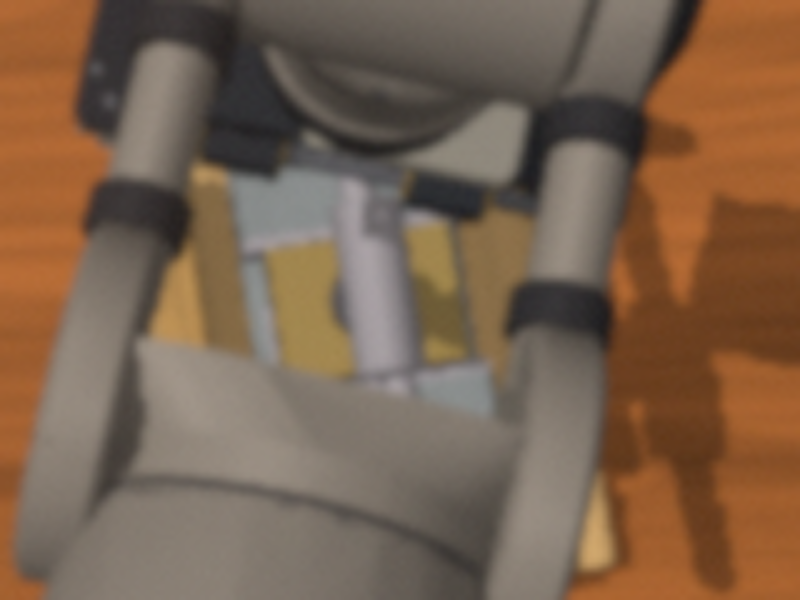

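The sleeve reads 188.1°, so the tap is at 86.5°. The bar's far end is at a bearing of about 11° and is seated well. Finishing the wrist turn, then descending over the same end.

```bash
sed -i 's/C=np.array(\[.554,-.085\])/C=np.array([.554,-.084])/' h.py
python3 -m handwheel '[[[0,0,0],[0,0,0.12]],[[-1,0,0],[0,0,0.24]],[[-1.5,0,-5],[0.008,0.002,0.36]],[[-2,0,-15],[0.01,0.002,0.42]],[[-2,0,-20],[0.01,0.002,0.42]]]'
python3 - <<'E'
from h import *
st();plan(1.46,1.463,1,flip=np.pi); s=snap('wrist','w13.png')
E
```

```text
clock: 13.8
eef_pos: [0.6078, -0.0728, 0.1848]
orientation: [0.279, -3.12, -0.029]
wrist_force: [0.4, -0.1, 0.1]
width: 0.0398
t 13.8 tcp [ 0.6078 -0.0728  0.1848] yaw 100.21 z [-0.0109  0.0179 -0.9998] F [ 0.4 -0.1  0.1] w 0.0398 q [-0.25  0.54  1.32  0.02  1.29 -2.01]
[0.2, -0.7, -45.7] [-0.018, -0.011, 0.014]
```

View pics/w13.png

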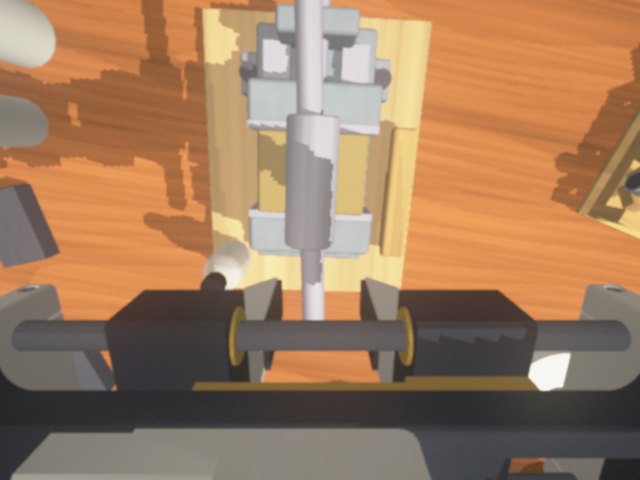

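```bash
python3 -m handwheel '[[[0,-0.7,-15],[-0.018,-0.011,0.014]],[[0,-0.7,-30],[-0.018,-0.011,0.014]],[[0,-0.7,-45],[-0.018,-0.011,0.014]],[[0,-0.7,-46],[-0.018,-0.011,0.014]]]' 34
python3 -m handwheel '[[[0,0,0],[0,0,0]],[[0,0,0],[0,0,0]],[[0,0,0],[0,0,0]]]' 16.5
python3 - <<'E'
from h import *
st();plan(1.46,2.01,5,flip=np.pi)
E
```

```text
clock: 14.18
eef_pos: [0.6059, -0.0727, 0.1353]
orientation: [0.29, -3.122, -0.003]
wrist_force: [-0.3, -0.4, -0.2]
width: 0.0341
clock: 14.43
eef_pos: [0.6065, -0.0738, 0.1363]
orientation: [0.289, -3.124, 0.001]
wrist_force: [0.4, -9.2, -0.7]
width: 0.0191
t 14.43 tcp [ 0.6065 -0.0738  0.1363] yaw 100.56 z [-4.5e-03 -9.0e-04 -1.0e+00] F [ 0.4 -9.2 -0.7] w 0.0191 q [-0.25  0.58  1.4  -0.    1.17 -2.  ]
[2.3, -5.5, 2.7] [0.001, -0.005, -0.099]
[2.4, -11.5, 2.5] [0.0, -0.005, -0.209]
[2.0, -17.6, 2.4] [0.0, -0.005, -0.319]
[0.8, -23.5, 2.2] [-0.0, -0.005, -0.429]
[-1.0, -29.3, 2.1] [-0.0, -0.005, -0.539]
```

```bash
python3 -m handwheel '[[[2,-5.5,2],[0,-0.003,-0.1]],[[2.4,-11.5,2.2],[0,-0.005,-0.21]],[[2,-17.6,2.2],[0,-0.005,-0.32]],[[0.8,-23.5,2],[0,-0.005,-0.43]],[[-1,-29.3,1.8],[0,-0.005,-0.54]]]'
python3 -c "
from h import *
st();plan(2.01,2.56,flip=np.pi)"
```

```text
clock: 14.85
eef_pos: [0.6077, -0.101, 0.1397]
orientation: [0.564, 3.085, 0.007]
wrist_force: [6.8, 9.0, 0.1]
width: 0.0167
t 14.85 tcp [ 0.6077 -0.101   0.1397] yaw 69.29 z [ 0.0061  0.0034 -1.    ] F [6.8 9.  0.1] w 0.0167 q [-0.29  0.58  1.39  0.01  1.17 -1.5 ]
[-4.5, -7.6, -1.4] [-0.003, 0.006, -0.103]
[-7.5, -12.9, -1.5] [-0.003, 0.006, -0.213]
[-11.1, -17.8, -1.6] [-0.002, 0.007, -0.323]
[-15.2, -22.3, -1.8] [-0.002, 0.007, -0.433]
[-19.7, -26.2, -1.9] [-0.002, 0.007, -0.543]
```

```bash
python3 -m handwheel '[[[-4.3,-7.6,-1.2],[0,0.003,-0.1]],[[-7.5,-12.9,-1.5],[0,0.006,-0.21]],[[-11.1,-17.8,-1.7],[0,0.007,-0.32]],[[-15.2,-22.3,-1.9],[0,0.007,-0.43]],[[-19.7,-26.2,-2],[0,0.007,-0.54]]]'
python3 -c "
from h import *
st();plan(2.56,3.11,flip=np.pi)"
```

```text
clock: 15.27
eef_pos: [0.5924, -0.1271, 0.14]
orientation: [1.373, 2.814, 0.009]
wrist_force: [13.1, 0.6, -1.7]
width: 0.0165
t 15.27 tcp [ 0.5924 -0.1271  0.14  ] yaw 38.0 z [ 1.180e-02  8.000e-04 -9.999e-01] F [13.1  0.6 -1.7] w 0.0165 q [-0.34  0.56  1.42  0.01  1.15 -1.01]
[-9.4, -3.6, -2.4] [-0.0, 0.012, -0.107]
[-14.7, -6.5, -2.5] [0.001, 0.012, -0.217]
[-20.3, -8.8, -2.7] [0.001, 0.012, -0.327]
[-26.1, -10.5, -2.8] [0.002, 0.012, -0.437]
[-32.1, -11.6, -2.9] [0.003, 0.012, -0.547]
```

```bash
python3 -m handwheel '[[[-9,-3.6,-2.4],[0,0.006,-0.11]],[[-14.7,-6.5,-3],[0,0.012,-0.22]],[[-20.3,-8.8,-3.5],[0.001,0.012,-0.33]],[[-26.1,-10.5,-4],[0.002,0.012,-0.44]],[[-32.1,-11.6,-4.2],[0.002,0.012,-0.55]]]'
python3 -c "
from h import *
st();plan(3.11,3.66,flip=np.pi)"
```

```text
clock: 15.68
eef_pos: [0.5654, -0.141, 0.1389]
orientation: [2.091, 2.326, 0.007]
wrist_force: [11.9, -5.9, -0.7]
width: 0.0164
t 15.68 tcp [ 0.5654 -0.141   0.1389] yaw 6.11 z [ 0.0134 -0.0058 -0.9999] F [11.9 -5.9 -0.7] w 0.0164 q [-0.38  0.52  1.5  -0.    1.11 -0.48]
[-11.1, 2.0, -2.0] [0.006, 0.013, -0.1]
[-17.1, 2.3, -2.1] [0.007, 0.013, -0.21]
[-23.1, 3.3, -2.3] [0.008, 0.012, -0.32]
[-28.9, 4.9, -2.4] [0.009, 0.012, -0.43]
[-34.6, 7.1, -2.5] [0.009, 0.011, -0.54]
```

```bash
python3 -m handwheel '[[[-10,1.5,-1.5],[0.003,0.006,-0.1]],[[-16.5,2.3,-2.4],[0.006,0.013,-0.21]],[[-23.1,3.3,-2.8],[0.008,0.012,-0.32]],[[-28.9,4.9,-3.2],[0.009,0.012,-0.43]],[[-34.6,7.1,-3.5],[0.009,0.011,-0.54]]]'
python3 -c "
from h import *
st();plan(3.66,4.21,flip=np.pi)"
```

```text
clock: 16.1
eef_pos: [0.535, -0.1378, 0.1384]
orientation: [2.642, 1.675, 0.009]
wrist_force: [7.8, -10.9, 1.1]
width: 0.0164
t 16.1 tcp [ 0.535  -0.1378  0.1384] yaw -25.23 z [ 0.0122 -0.0082 -0.9999] F [  7.8 -10.9   1.1] w 0.0164 q [-0.39  0.47  1.59 -0.    1.07  0.05]
[-9.5, 6.8, -2.2] [0.009, 0.012, -0.103]
[-14.5, 10.2, -2.4] [0.009, 0.011, -0.213]
[-19.1, 14.1, -2.5] [0.01, 0.011, -0.323]
[-23.2, 18.5, -2.7] [0.011, 0.01, -0.433]
[-26.8, 23.4, -2.8] [0.011, 0.01, -0.543]
```

```bash
python3 -m handwheel '[[[-8.5,6.3,-1.8],[0.005,0.006,-0.1]],[[-14.5,10.2,-2.5],[0.009,0.011,-0.21]],[[-19.1,14.1,-3],[0.01,0.011,-0.32]],[[-23.2,18.5,-3.4],[0.011,0.01,-0.43]],[[-26.8,23.4,-3.7],[0.011,0.01,-0.54]]]'
python3 -c "
from h import *
st();plan(4.21,4.71,flip=np.pi)"
```

```text
clock: 16.52
eef_pos: [0.5102, -0.1183, 0.137]
orientation: [3.0, 0.901, 0.006]
wrist_force: [0.8, -13.0, 0.7]
width: 0.0161
t 16.52 tcp [ 0.5102 -0.1183  0.137 ] yaw -56.56 z [ 0.0061 -0.0075 -1.    ] F [  0.8 -13.    0.7] w 0.0161 q [-0.37  0.43  1.66 -0.01  1.04  0.62]
[-4.8, 8.5, -1.5] [0.008, 0.006, -0.097]
[-7.2, 13.5, -1.6] [0.008, 0.005, -0.197]
[-9.0, 18.7, -1.7] [0.008, 0.005, -0.297]
[-10.3, 24.0, -1.9] [0.009, 0.004, -0.397]
[-11.0, 29.5, -2.0] [0.009, 0.004, -0.497]
```

```bash
python3 -m handwheel '[[[-4.5,8,-1.2],[0.004,0.003,-0.1]],[[-7.2,13.5,-1.8],[0.008,0.005,-0.2]],[[-9,18.7,-2.2],[0.008,0.005,-0.3]],[[-10.3,24,-2.5],[0.009,0.004,-0.4]],[[-11,29.5,-2.7],[0.009,0.004,-0.5]]]'
python3 - <<'E'
from h import *
st();plan(4.71,4.85,2,flip=np.pi)
for n,f in (('scene','s14'),('top','t14')):
    s=snap(n,f+'.png');ang(s,15,name=f);sleeve(s,15);crop(s,240 if n=='scene' else 280,170,160,120,f+'z.png')
E
```

```text
clock: 16.93
eef_pos: [0.5002, -0.0915, 0.136]
orientation: [3.134, 0.122, 0.005]
wrist_force: [-0.5, -11.7, 0.9]
width: 0.0162
t 16.93 tcp [ 0.5002 -0.0915  0.136 ] yaw -85.55 z [ 0.0035 -0.0052 -1.    ] F [ -0.5 -11.7   0.9] w 0.0162 q [-0.33  0.4   1.7  -0.    1.03  1.17]
[-1.2, 6.6, -1.1] [0.005, 0.003, -0.061]
[-1.1, 10.4, -1.2] [0.005, 0.003, -0.131]
s14 sleeve bearing 9.27 off0 -3.59 n 10 wid 23.2 ztop 0.1682 amax 0.0339
s14 bar bearing 5.78 off0 -2.97 n 18 wid 10.8 ztop 0.159 amax 0.095
sleeve bearing 10.31 off -3.87 slices -0.021 0.033 10 res mm 0.58
t14 bar bearing 7.31 off0 -3.16 n 18 wid 12.2 ztop 0.1607 amax 0.0949
few []
```

View pics/s14z.png

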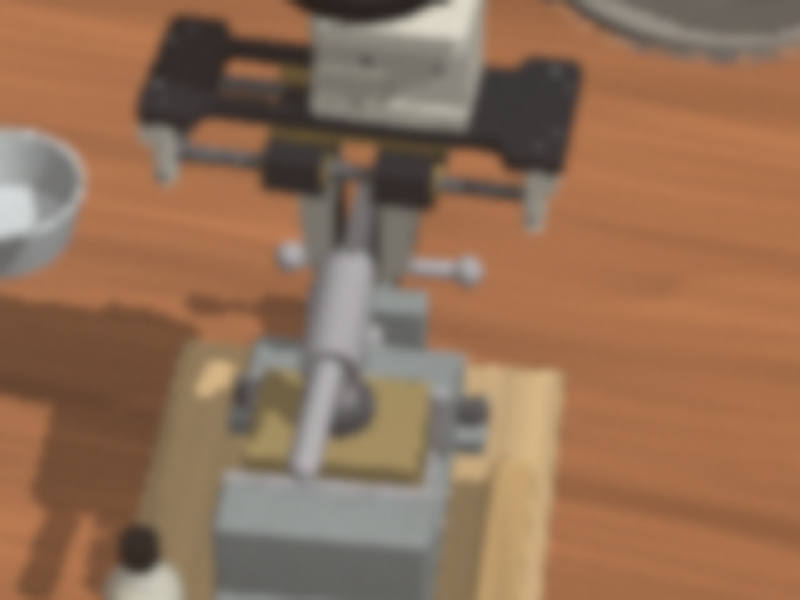

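View pics/t14z.png

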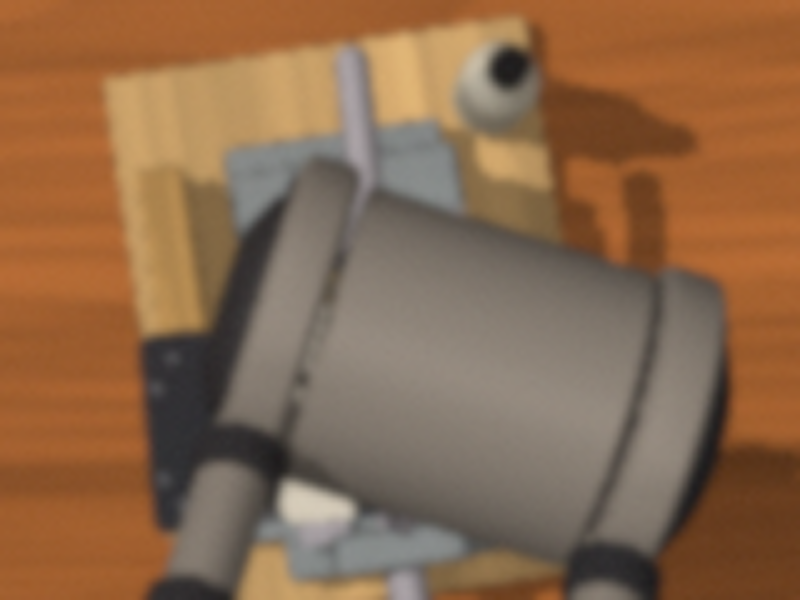

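```bash
python3 -m handwheel '[[[-1.2,4,-0.8],[0.004,0.003,-0.05]],[[-1.2,8,-1.1],[0.005,0.003,-0.1]],[[-1.2,8,-1.1],[0.005,0.003,-0.1]]]'
python3 - <<'E'
from h import *
st();plan(4.80,4.25,5,flip=np.pi)
for n,f in (('scene','s15'),('top','t15')):
    s=snap(n,f+'.png');ang(s,5,name=f);sleeve(s,5)
E
```

```text
clock: 17.28
eef_pos: [0.4999, -0.0848, 0.1364]
orientation: [3.138, -0.037, 0.005]
wrist_force: [-1.7, -9.0, 0.9]
width: 0.0168
t 17.28 tcp [ 0.4999 -0.0848  0.1364] yaw -91.35 z [ 0.003  -0.0039 -1.    ] F [-1.7 -9.   0.9] w 0.0168 q [-0.32  0.4   1.71 -0.    1.03  1.28]
[-0.5, -5.1, -1.3] [0.004, 0.003, 0.131]
[0.4, -11.0, -1.2] [0.003, 0.004, 0.241]
[2.1, -16.8, -1.0] [0.003, 0.004, 0.351]
[4.3, -22.5, -0.9] [0.003, 0.004, 0.461]
[7.2, -27.8, -0.8] [0.003, 0.004, 0.571]
s15 sleeve bearing 3.03 off0 -3.0 n 10 wid 22.8 ztop 0.1671 amax 0.0338
s15 bar bearing -0.94 off0 -3.11 n 17 wid 10.5 ztop 0.1589 amax 0.0948
sleeve bearing 3.63 off -3.7 slices -0.03 0.027 6 res mm 0.43
t15 bar bearing -1.67 off0 1.68 n 18 wid 12.2 ztop 0.1596 amax 0.0949
few []
```

The forward stroke measures about 270° (scene sleeve bearing 3.5°, top view bar −1.7°). Next, a quarter turn back to 180°.

```bash
python3 -m handwheel '[[[-0.3,-5,-0.8],[0.002,0.001,0.11]],[[0.4,-11,-0.9],[0.003,0.004,0.23]],[[2.1,-16.8,-0.8],[0.003,0.004,0.35]],[[4.3,-22.5,-0.6],[0.003,0.004,0.46]],[[7.2,-27.8,-0.4],[0.003,0.004,0.57]]]'
python3 -c "
from h import *
st();plan(4.25,3.70,flip=np.pi)"
```

```text
clock: 17.8
eef_pos: [0.5056, -0.1106, 0.1364]
orientation: [-3.017, -0.857, 0.003]
wrist_force: [-5.9, 9.3, 1.9]
width: 0.0168
t 17.8 tcp [ 0.5056 -0.1106  0.1364] yaw -58.3 z [-0.0033  0.0044 -1.    ] F [-5.9  9.3  1.9] w 0.0168 q [-0.37  0.42  1.67  0.    1.05  0.65]
[4.8, -7.0, -0.7] [-0.004, -0.004, 0.104]
[8.8, -11.5, -0.5] [-0.004, -0.004, 0.214]
[13.2, -15.7, -0.4] [-0.004, -0.004, 0.324]
[18.1, -19.3, -0.3] [-0.004, -0.004, 0.434]
[23.3, -22.3, -0.1] [-0.003, -0.004, 0.544]
```

```bash
python3 -m handwheel '[[[4.8,-7,-0.4],[-0.002,-0.002,0.11]],[[8.8,-11.5,-0.3],[-0.004,-0.004,0.22]],[[13.2,-15.7,-0.2],[-0.004,-0.004,0.33]],[[18.1,-19.3,0],[-0.004,-0.004,0.44]],[[23.3,-22.3,0.1],[-0.003,-0.004,0.55]]]'
python3 -c "
from h import *
st();plan(3.70,3.20,flip=np.pi)"
```

```text
clock: 18.22
eef_pos: [0.5254, -0.1322, 0.1366]
orientation: [-2.666, -1.649, 0.01]
wrist_force: [-13.5, 2.3, 3.0]
width: 0.0164
t 18.22 tcp [ 0.5254 -0.1322  0.1366] yaw -26.51 z [-0.0088  0.0021 -1.    ] F [-13.5   2.3   3. ] w 0.0164 q [-0.39  0.46  1.6  -0.    1.09  0.08]
[8.5, -3.0, -0.2] [-0.002, -0.009, 0.089]
[13.7, -4.7, -0.0] [-0.001, -0.009, 0.189]
[19.1, -5.9, 0.1] [-0.001, -0.009, 0.289]
[24.6, -6.6, 0.2] [-0.0, -0.009, 0.389]
[30.0, -6.8, 0.3] [0.0, -0.009, 0.489]
```

```bash
python3 -m handwheel '[[[8,-3,0],[-0.001,-0.005,0.09]],[[13.7,-4.7,0.2],[-0.001,-0.009,0.19]],[[19.1,-5.9,0.3],[-0.001,-0.009,0.29]],[[24.6,-6.6,0.4],[0,-0.009,0.39]],[[30,-6.8,0.5],[0,-0.009,0.49]]]'
python3 - <<'E'
from h import *
st();plan(3.2,3.1,2,flip=np.pi)
for n,f in (('scene','s16'),('top','t16')):
    s=snap(n,f+'.png');ang(s,93,name=f);sleeve(s,93);crop(s,240 if n=='scene' else 280,170,160,120,f+'z.png')
E
```

```text
clock: 18.63
eef_pos: [0.5525, -0.1406, 0.1374]
orientation: [-2.184, -2.253, 0.01]
wrist_force: [-11.6, -6.9, 2.1]
width: 0.0164
t 18.63 tcp [ 0.5525 -0.1406  0.1374] yaw 1.79 z [-0.007  -0.0021 -1.    ] F [-11.6  -6.9   2.1] w 0.0164 q [-0.38  0.51  1.52 -0.01  1.12 -0.41]
[5.7, 1.8, -0.4] [0.002, -0.007, 0.045]
[8.5, 2.0, -0.4] [0.002, -0.007, 0.095]
s16 sleeve bearing 95.21 off0 -6.85 n 10 wid 20.8 ztop 0.1695 amax 0.0332
s16 bar bearing 85.66 off0 -1.73 n 17 wid 8.9 ztop 0.1614 amax 0.0943
few [0.0138 0.0214 0.0248 0.0203 0.0215 0.0238 0.0184 0.0207 0.0189 0.0206
 0.0258 0.0154 0.0192 0.0222 0.026  0.0162 0.0217 0.0203 0.0191 0.0229
 0.0163 0.0114 0.011 ]
t16 sleeve bearing 96.61 off0 -4.82 n 10 wid 25.9 ztop 0.1706 amax 0.034
t16 bar bearing 86.95 off0 0.85 n 18 wid 12.0 ztop 0.1624 amax 0.0941
sleeve bearing 89.54 off -2.01 slices 0.012 0.03 6 res mm 0.03
```

View pics/t16z.png

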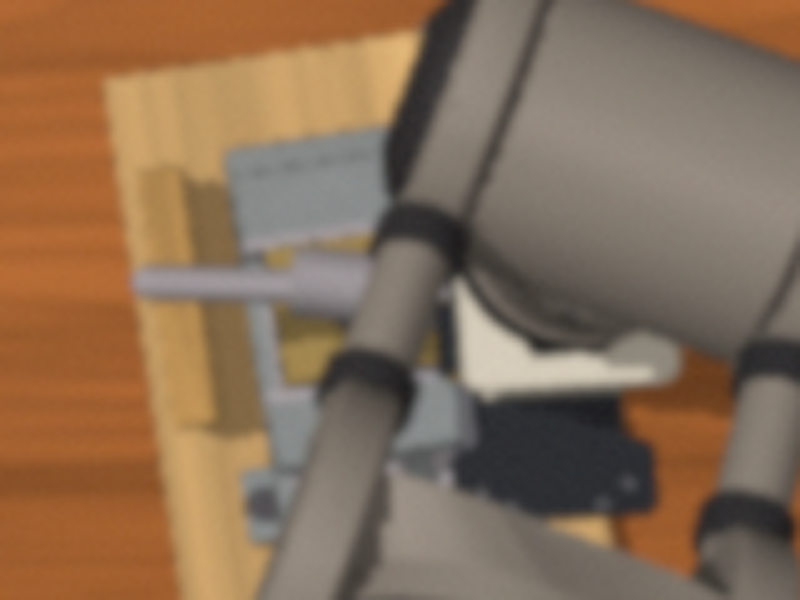

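View pics/s16z.png

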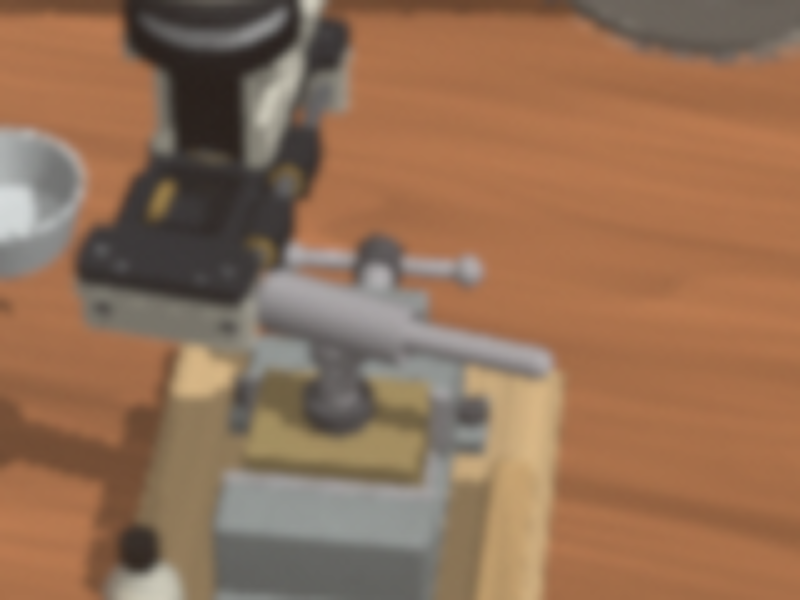

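The top view bar bearing is 87°, which puts the tap at about 189°. About 9° more back.

```bash
python3 -c "
from h import *
plan(3.13,3.03,2,flip=np.pi)"
```

```text
[8.5, 2.2, -0.4] [0.003, -0.005, 0.117]
[11.2, 2.7, -0.4] [0.003, -0.005, 0.167]
```

```bash
python3 -m handwheel '[[[4,1,0],[0.002,-0.003,0.05]],[[8.5,2.2,0],[0.003,-0.005,0.11]],[[11.2,2.5,0],[0.003,-0.005,0.165]],[[11.2,2.5,0],[0.003,-0.005,0.165]]]'
python3 - <<'E'
from h import *
st();plan(3.03,3.58,5,flip=np.pi)
for n,f in (('scene','s17'),('top','t17')):
    s=snap(n,f+'.png');ang(s,97,name=f);sleeve(s,97);crop(s,240 if n=='scene' else 280,170,160,120,f+'z.png')
E
```

```text
clock: 19.07
eef_pos: [0.5629, -0.14, 0.1379]
orientation: [-1.992, -2.427, 0.007]
wrist_force: [-8.8, -7.7, 1.1]
width: 0.0161
t 19.07 tcp [ 0.5629 -0.14    0.1379] yaw 11.26 z [-0.004  -0.0024 -1.    ] F [-8.8 -7.7  1.1] w 0.0161 q [-0.37  0.52  1.49 -0.    1.13 -0.57]
[-4.1, 1.2, -0.9] [0.002, -0.004, -0.11]
[-10.2, 1.0, -1.1] [0.002, -0.004, -0.22]
[-16.2, 1.5, -1.2] [0.002, -0.004, -0.33]
[-22.1, 2.6, -1.4] [0.001, -0.004, -0.44]
[-27.9, 4.4, -1.5] [0.001, -0.005, -0.55]
s17 sleeve bearing 93.38 off0 -3.46 n 9 wid 22.3 ztop 0.1695 amax 0.0332
s17 bar bearing 98.72 off0 -3.53 n 18 wid 9.7 ztop 0.1607 amax 0.0938
few [0.0126 0.0134 0.0175 0.0207 0.0225 0.0223 0.0234 0.0214 0.0195 0.0228
 0.022  0.0274 0.0204 0.0196 0.0226 0.0219 0.0249 0.026  0.0137 0.0161]
t17 sleeve bearing 112.94 off0 -9.37 n 9 wid 24.6 ztop 0.1706 amax 0.034
t17 bar bearing 97.43 off0 -0.08 n 18 wid 12.1 ztop 0.1622 amax 0.0949
sleeve bearing 92.13 off 0.7 slices 0.018 0.03 5 res mm 0.24
```

View pics/t17z.png

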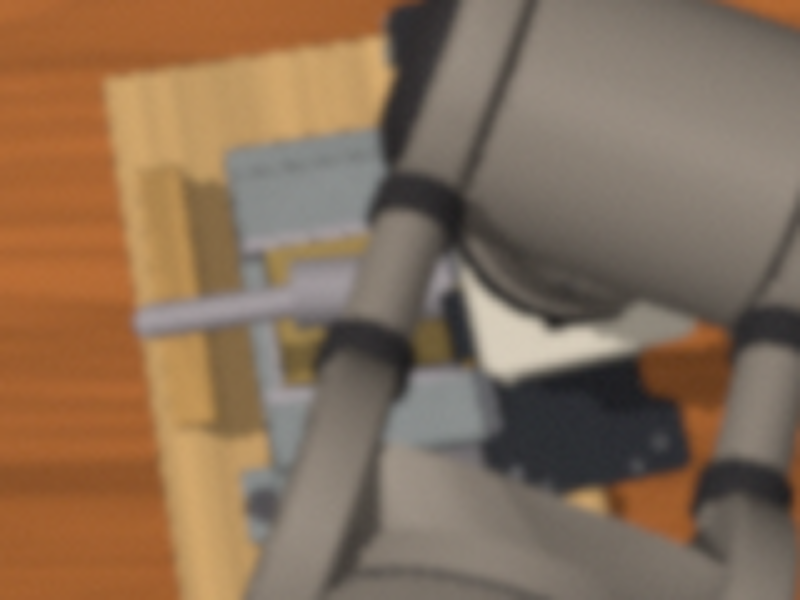

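The sleeve is at about 93.5–94°, so the tap is at about 180°. Now the final forward stroke, to the stop.

```bash
python3 -m handwheel '[[[-4,0.9,-0.9],[0.001,-0.002,-0.11]],[[-10.2,1,-1.4],[0.002,-0.004,-0.22]],[[-16.2,1.5,-1.8],[0.002,-0.004,-0.33]],[[-22.1,2.6,-2.1],[0.001,-0.004,-0.44]],[[-27.9,4.4,-2.4],[0.001,-0.005,-0.55]]]'
python3 -c "
from h import *
st();plan(3.58,4.13,flip=np.pi)"
```

```text
clock: 19.58
eef_pos: [0.5388, -0.1371, 0.138]
orientation: [2.578, 1.778, 0.011]
wrist_force: [9.3, -2.9, -0.9]
width: 0.0167
t 19.58 tcp [ 0.5388 -0.1371  0.138 ] yaw -20.8 z [ 0.0114 -0.0042 -0.9999] F [ 9.3 -2.9 -0.9] w 0.0167 q [-0.39  0.48  1.58  0.    1.08 -0.02]
[-9.5, 3.9, -1.7] [0.005, 0.011, -0.101]
[-14.7, 6.9, -1.8] [0.005, 0.011, -0.211]
[-19.6, 10.4, -2.0] [0.006, 0.011, -0.321]
[-24.1, 14.5, -2.1] [0.007, 0.01, -0.431]
[-28.1, 19.0, -2.3] [0.007, 0.01, -0.541]
```

```bash
python3 -m handwheel '[[[-9,3.7,-1.5],[0.003,0.006,-0.1]],[[-14.7,6.9,-2.2],[0.005,0.011,-0.21]],[[-19.6,10.4,-2.6],[0.006,0.011,-0.32]],[[-24.1,14.5,-3],[0.007,0.01,-0.43]],[[-28.1,19,-3.3],[0.007,0.01,-0.54]]]'
python3 -c "
from h import *
st();plan(4.13,4.68,flip=np.pi)"
```

```text
clock: 20.0
eef_pos: [0.5144, -0.1208, 0.1374]
orientation: [2.963, 1.017, 0.012]
wrist_force: [6.7, -8.2, 0.6]
width: 0.0163
t 20.0 tcp [ 0.5144 -0.1208  0.1374] yaw -52.13 z [ 0.01   -0.006  -0.9999] F [ 6.7 -8.2  0.6] w 0.0163 q [-0.37  0.43  1.65 -0.    1.04  0.54]
[-7.0, 7.7, -1.8] [0.007, 0.01, -0.104]
[-9.9, 13.0, -1.9] [0.007, 0.009, -0.214]
[-12.3, 18.6, -2.0] [0.008, 0.009, -0.324]
[-13.9, 24.4, -2.2] [0.008, 0.009, -0.434]
[-15.0, 30.3, -2.3] [0.009, 0.008, -0.544]
```

```bash
python3 -m handwheel '[[[-6.5,7.5,-1.5],[0.003,0.005,-0.1]],[[-9.9,13,-2.3],[0.007,0.009,-0.21]],[[-12.3,18.6,-2.6],[0.008,0.009,-0.32]],[[-13.9,24.4,-3],[0.008,0.009,-0.43]],[[-15,30.3,-3.3],[0.009,0.008,-0.54]]]'
python3 -c "
from h import *
st();plan(4.68,5.18,flip=np.pi)"
```

```text
clock: 20.42
eef_pos: [0.5022, -0.0932, 0.1364]
orientation: [3.13, 0.18, 0.012]
wrist_force: [4.9, -10.0, 0.2]
width: 0.0166
t 20.42 tcp [ 0.5022 -0.0932  0.1364] yaw -83.43 z [ 0.0082 -0.0055 -1.    ] F [  4.9 -10.    0.2] w 0.0166 q [-0.33  0.4   1.7  -0.    1.03  1.13]
[-3.2, 8.3, -1.5] [0.006, 0.008, -0.098]
[-3.1, 13.8, -1.6] [0.006, 0.008, -0.198]
[-2.3, 19.2, -1.7] [0.007, 0.007, -0.298]
[-1.1, 24.6, -1.8] [0.007, 0.007, -0.398]
[0.7, 29.7, -2.0] [0.007, 0.007, -0.498]
```

```bash
python3 -m handwheel '[[[-3,8,-1.5],[0.003,0.004,-0.1]],[[-3.1,13.8,-2],[0.006,0.008,-0.2]],[[-2.3,19.2,-2.3],[0.007,0.007,-0.3]],[[-1.1,24.6,-2.6],[0.007,0.007,-0.4]],[[0.7,29.7,-2.8],[0.007,0.007,-0.5]]]'
python3 -c "
from h import *
st();plan(5.18,5.68,flip=np.pi)"
```

```text
clock: 20.83
eef_pos: [0.5058, -0.0665, 0.1358]
orientation: [3.077, -0.609, 0.013]
wrist_force: [2.4, -12.2, 1.2]
width: 0.0167
t 20.83 tcp [ 0.5058 -0.0665  0.1358] yaw -112.41 z [ 0.0071 -0.0065 -1.    ] F [  2.4 -12.2   1.2] w 0.0167 q [-0.28  0.41  1.7  -0.01  1.02  1.69]
[-0.6, 8.0, -1.5] [0.007, 0.007, -0.092]
[2.2, 12.8, -1.7] [0.007, 0.006, -0.192]
[5.5, 17.2, -1.8] [0.007, 0.006, -0.292]
[9.2, 21.3, -1.9] [0.008, 0.006, -0.392]
[13.2, 25.0, -2.0] [0.008, 0.005, -0.492]
```

```bash
python3 -m handwheel '[[[-0.3,7.5,-1.5],[0.003,0.003,-0.1]],[[2.2,12.8,-2],[0.007,0.006,-0.2]],[[5.5,17.2,-2.4],[0.007,0.006,-0.3]],[[9.2,21.3,-2.7],[0.008,0.006,-0.4]],[[13.2,25,-2.9],[0.008,0.005,-0.5]]]'
python3 - <<'E'
from h import *
st();plan(5.68,6.08,5,flip=np.pi)
for n,f in (('top','t18'),):
    s=snap(n,f+'.png');ang(s,315,name=f);sleeve(s,315);crop(s,280,170,160,120,f+'z.png')
E
```

```text
clock: 21.25
eef_pos: [0.52, -0.0441, 0.1345]
orientation: [2.828, -1.36, 0.008]
wrist_force: [-2.8, -12.3, 1.0]
width: 0.0163
t 21.25 tcp [ 0.52   -0.0441  0.1345] yaw -141.37 z [ 0.0028 -0.0053 -1.    ] F [ -2.8 -12.3   1. ] w 0.0163 q [-0.23  0.43  1.67 -0.01  1.04  2.24]
[2.6, 5.3, -0.8] [0.005, 0.003, -0.066]
[6.3, 7.7, -0.9] [0.005, 0.002, -0.146]
[10.2, 9.7, -1.0] [0.006, 0.002, -0.226]
[14.2, 11.5, -1.1] [0.006, 0.002, -0.306]
[18.4, 12.9, -1.2] [0.006, 0.002, -0.386]
t18 bar bearing 306.49 off0 5.96 n 10 wid 12.2 ztop 0.1592 amax 0.0947
few []
```

View pics/t18z.png

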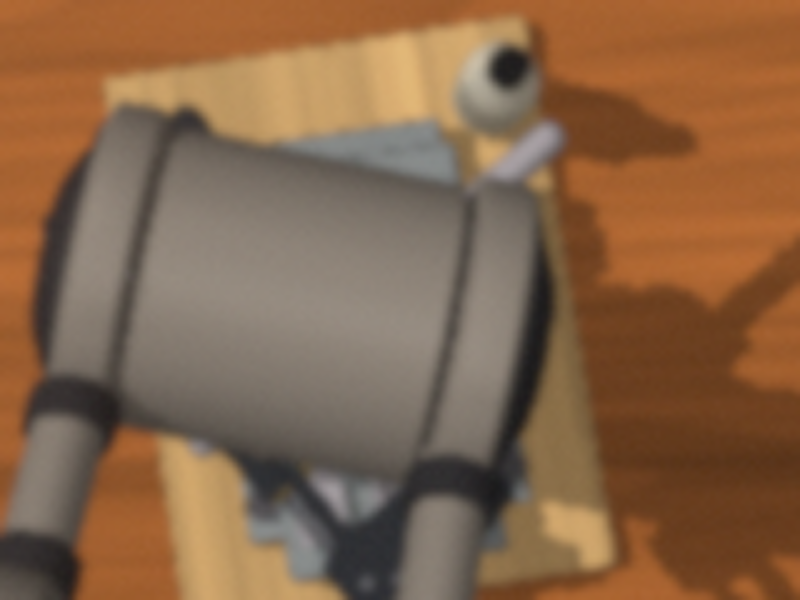

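```bash
python3 -m handwheel '[[[2.6,5,-0.8],[0.005,0.003,-0.07]],[[6.3,7.7,-1.2],[0.005,0.002,-0.15]],[[10.2,9.7,-1.5],[0.006,0.002,-0.23]],[[12.2,10.6,-1.7],[0.006,0.002,-0.265]]]'
python3 -c "
from h import *
st();plan(5.95,6.15,4,flip=np.pi)"
```

```text
clock: 21.63
eef_pos: [0.5317, -0.0355, 0.1336]
orientation: [2.614, -1.735, 0.001]
wrist_force: [-11.0, -15.6, 4.7]
width: 0.0166
t 21.63 tcp [ 0.5317 -0.0355  0.1336] yaw -157.16 z [-0.0021 -0.004  -1.    ] F [-11.  -15.6   4.7] w 0.0166 q [-0.21  0.45  1.63 -0.    1.06  2.54]
[2.6, 2.8, -0.3] [0.004, -0.002, -0.031]
[5.2, 3.7, -0.3] [0.004, -0.002, -0.081]
[7.8, 4.5, -0.4] [0.004, -0.002, -0.131]
[10.5, 5.2, -0.4] [0.004, -0.002, -0.181]
```

The force has risen to about 20 N with the hand at 342°. One more small push should confirm the stop.

```bash
python3 -m handwheel '[[[1.5,1.5,-0.2],[0.002,-0.001,-0.02]],[[2.6,2.5,-0.3],[0.004,-0.002,-0.04]],[[2.6,2.5,-0.3],[0.004,-0.002,-0.04]]]'
python3 -c "
from h import *
st();plan(5.98,6.15,4,flip=np.pi)"
```

```text
clock: 21.88
eef_pos: [0.5316, -0.0359, 0.1336]
orientation: [2.575, -1.787, -0.004]
wrist_force: [-11.7, -14.1, 2.5]
width: 0.0165
t 21.88 tcp [ 0.5316 -0.0359  0.1336] yaw -159.52 z [-0.0063 -0.0048 -1.    ] F [-11.7 -14.1   2.5] w 0.0165 q [-0.21  0.45  1.63 -0.01  1.06  2.58]
[3.8, 3.7, -0.3] [0.005, -0.006, -0.012]
[6.0, 4.4, -0.3] [0.005, -0.006, -0.055]
[8.2, 5.1, -0.4] [0.004, -0.006, -0.097]
[10.5, 5.6, -0.5] [0.004, -0.007, -0.14]
```

```bash
python3 -m handwheel '[[[2.5,2,-0.2],[0.003,-0.003,0]],[[5,4,-0.3],[0.005,-0.006,-0.02]],[[6.5,5,-0.3],[0.005,-0.006,-0.03]],[[6.5,5,-0.3],[0.005,-0.006,-0.03]]]'
python3 - <<'E'
from h import *
st()
for n,f in (('top','t19'),('scene','s19'),('wrist','w19')):
    s=snap(n,f+'.png')
    if n!='wrist':
        ang(s,292,name=f);sleeve(s,292)
        crop(s,240 if n=='scene' else 280,170,160,120,f+'z.png')
E
```

```text
clock: 22.22
eef_pos: [0.5322, -0.0357, 0.133]
orientation: [2.542, -1.821, -0.011]
wrist_force: [-22.0, -22.1, 5.6]
width: 0.0163
t 22.22 tcp [ 0.5322 -0.0357  0.133 ] yaw -161.23 z [-0.0141 -0.0077 -0.9999] F [-22.  -22.1   5.6] w 0.0163 q [-0.2   0.46  1.62 -0.01  1.07  2.62]
t19 bar bearing 295.47 off0 -0.19 n 10 wid 12.8 ztop 0.1605 amax 0.0946
few []
s19 sleeve bearing 299.92 off0 -0.62 n 10 wid 20.1 ztop 0.1661 amax 0.0335
s19 bar bearing 293.85 off0 2.52 n 18 wid 10.6 ztop 0.1581 amax 0.0938
few [0.0168 0.023  0.0195 0.0143 0.0207 0.024  0.0264 0.0181 0.021  0.0177
 0.0251 0.0188 0.0181 0.0198 0.023  0.0219 0.0204 0.0176 0.016 ]
```

View pics/s19z.png

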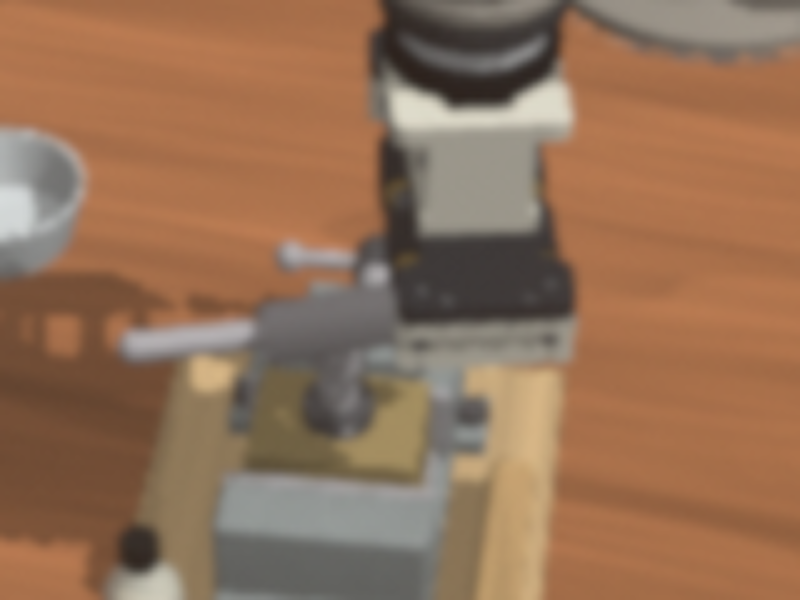

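View pics/t19z.png

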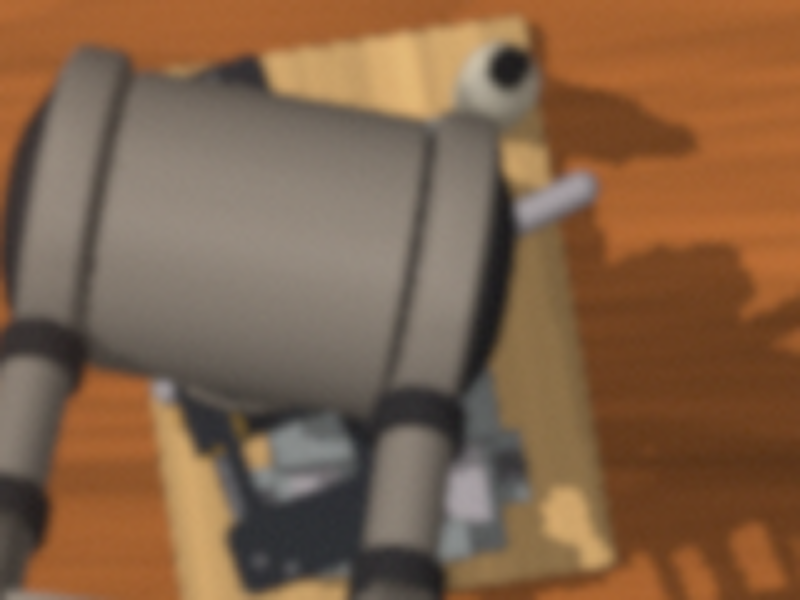

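The force is 31 N with no movement, and the bar bearing of 295.5° is consistent with 5.9 rad, so this is the hard stop. Relax, open, and lift away.

```bash
python3 -m handwheel '[[[-0.6,0,0],[0.008,-0.008,0]],[[-0.6,-0.4,0],[0.012,-0.012,0]],[[-0.6,-0.4,0],[0.012,-0.012,0]],[[-0.6,-0.4,0],[0.012,-0.012,0]]]' 34
python3 -c "
from h import *
st()"
python3 -m handwheel '[[[0,0,5],[0,0,0]],[[0,0,20],[0,0,0]],[[0,0,45],[0,0,0]],[[0,0,75],[0,0,0]],[[0,0,95],[0,0,0]]]'
python3 -m handwheel '[[[-15,20,0],[0,0,0]],[[-35,50,0],[0,0,0]],[[-50,85,0],[0,0,0]],[[-50,125,0],[0,0,0]],[[-50,160,0],[0,0,0]]]'
python3 -m handwheel '[[[-5,35,0],[0,0,0]],[[-10,70,0],[0,0,0]],[[-15,100,0],[0,0,0]],[[-20,120,0],[0,0,0]],[[-20,120,0],[0,0,0]]]'
python3 - <<'E'
from h import *
st()
for n,f in (('top','t20'),('scene','s20')):
    s=snap(n,f+'.png')
    ang(s,296,name=f);ang(s,116,name=f);sleeve(s,296)
    crop(s,240 if n=='scene' else 280,170,160,120,f+'z.png')
E
```

```text
clock: 22.7
eef_pos: [0.5325, -0.0359, 0.1339]
orientation: [-2.55, 1.828, 0.004]
wrist_force: [0.6, 0.9, -0.7]
width: 0.0336
t 22.7 tcp [ 0.5325 -0.0359  0.1339] yaw -161.25 z [ 5.0e-04  4.7e-03 -1.0e+00] F [ 0.6  0.9 -0.7] w 0.0336 q [-0.21  0.45  1.63  0.01  1.06  2.6 ]
clock: 23.12
eef_pos: [0.5335, -0.0355, 0.232]
orientation: [-2.55, 1.826, -0.001]
wrist_force: [-0.1, 0.4, -0.6]
width: 0.0343
clock: 23.53
eef_pos: [0.4829, 0.1268, 0.2332]
orientation: [-2.548, 1.825, -0.003]
wrist_force: [1.2, -0.4, 0.2]
width: 0.034
clock: 23.95
eef_pos: [0.4656, 0.2387, 0.2333]
orientation: [-2.557, 1.794, 0.016]
wrist_force: [-0.0, -0.4, -0.4]
width: 0.0341
t 23.95 tcp [0.4656 0.2387 0.2333] yaw -160.12 z [ 0.0018  0.0199 -0.9998] F [-0.  -0.4 -0.4] w 0.0341 q [0.32 0.33 1.53 0.02 1.28 3.1 ]
t20 sleeve bearing 297.89 off0 0.75 n 10 wid 25.2 ztop 0.1676 amax 0.034
t20 bar bearing 296.54 off0 0.52 n 18 wid 11.9 ztop 0.1582 amax 0.0946
t20 sleeve bearing 118.93 off0 0.22 n 10 wid 24.2 ztop 0.1672 amax 0.0339
t20 bar bearing 116.94 off0 -0.29 n 18 wid 11.8 ztop 0.1586 amax 0.0945
sleeve bearing 300.1 off -0.11 slices -0.032 0.033 16 res mm 0.56
s20 sleeve bearing 300.46 off0 0.01 n 10 wid 19.4 ztop 0.1662 amax 0.0336
s20 bar bearing 296.91 off0 0.09 n 18 wid 9.2 ztop 0.1576 amax 0.095
s20 sleeve bearing 113.2 off0 0.57 n 9 wid 17.8 ztop 0.167 amax 0.0335
s20 bar bearing 117.59 off0 -0.77 n 16 wid 10.6 ztop 0.1569 amax 0.0946
few [0.0146 0.0154 0.0178 0.0254 0.0207 0.0174 0.0173 0.0212 0.0187 0.0211
 0.0151 0.017  0.0181 0.0277 0.0117 0.0154 0.0237 0.0254 0.0223 0.0145
 0.0191 0.0197]
```

View pics/s20z.png

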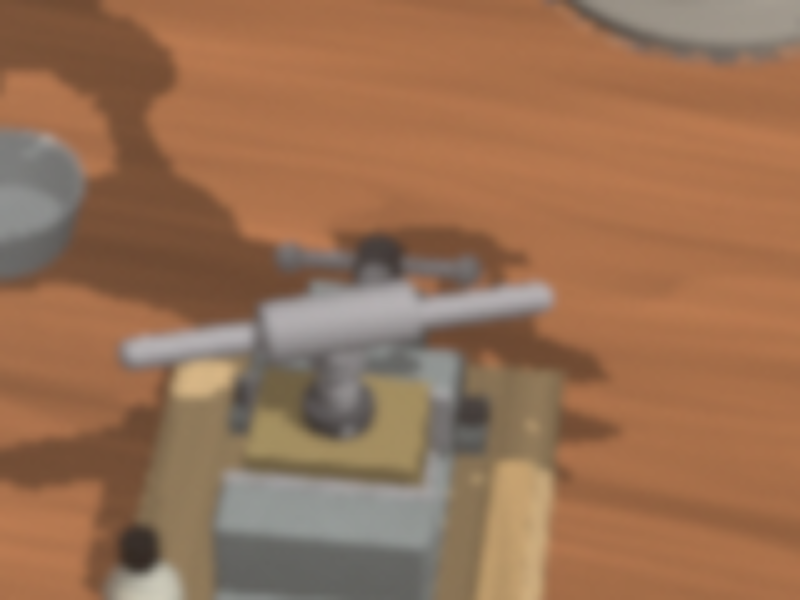

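View pics/t20.png

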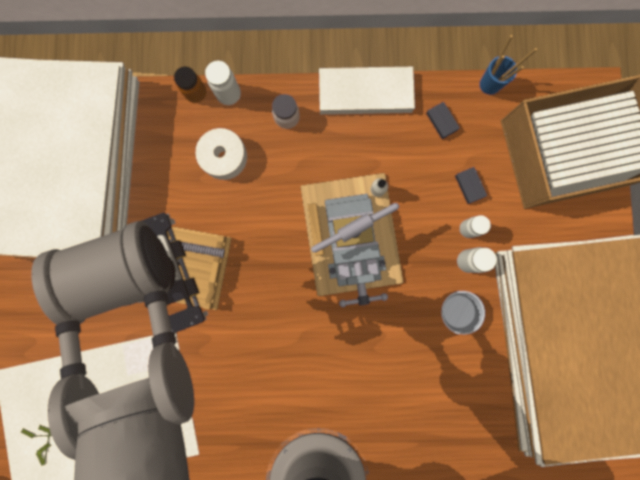

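```bash
python3 - <<'E'
from h import *
for f in ('t20.png','s20.png'):
    P=pts(load(f)).reshape(-1,3)
    d=np.array([np.cos(np.radians(116.8)),np.sin(np.radians(116.8))]);n=np.array([-d[1],d[0]]);q=P[:,:2]-C;a=q@d;b=q@n
    k=(abs(b)<.016)&(P[:,2]>.138)&(P[:,2]<.175)
    print(f,'bar ends',a[k].min(),a[k].max())
    w=[(round(t,3),round(float(np.ptp(b[k&(abs(a-t)<.0015)])),4)) for t in np.arange(-.046,.047,.003)];print(w)
a=load('top0.png')['img'].astype(int);b=load('t20.png')['img'].astype(int)
d=(abs(a-b).max(2)>60).astype(np.uint8);cv2.imwrite('pics/diff.png',d*255)
c=cv2.cvtColor(load('scene0.png')['img'],cv2.COLOR_RGB2BGR); e=cv2.cvtColor(load('s20.png')['img'],cv2.COLOR_RGB2BGR)
o=[cv2.resize(i[250:470,160:540],(400,232)) for i in (c,e)]
cv2.imwrite('pics/cmp.png',np.vstack(o))
A=cv2.cvtColor(load('s3.png')['img'],cv2.COLOR_RGB2BGR)[230:275,280:340];B=e[230:275,280:340]
cv2.imwrite('pics/col.png',np.hstack([cv2.resize(i,(390,292),interpolation=2) for i in (A,B)]))
E
```

```text
t20.png bar ends -0.09974781296069259 0.09890514719614639
[(np.float64(-0.046), 0.0116), (np.float64(-0.043), 0.0116), (np.float64(-0.04), 0.0126), (np.float64(-0.037), 0.0091), (np.float64(-0.034), 0.0252), (np.float64(-0.031), 0.0282), (np.float64(-0.028), 0.0256), (np.float64(-0.025), 0.0268), (np.float64(-0.022), 0.027), (np.float64(-0.019), 0.0281), (np.float64(-0.016), 0.0267), (np.float64(-0.013), 0.0252), (np.float64(-0.01), 0.0268), (np.float64(-0.007), 0.0278), (np.float64(-0.004), 0.0268), (np.float64(-0.001), 0.025), (np.float64(0.002), 0.027), (np.float64(0.005), 0.0278), (np.float64(0.008), 0.0269), (np.float64(0.011), 0.0273), (np.float64(0.014), 0.0273), (np.float64(0.017), 0.0279), (np.float64(0.02), 0.027), (np.float64(0.023), 0.0275), (np.float64(0.026), 0.027), (np.float64(0.029), 0.0276), (np.float64(0.032), 0.0266), (np.float64(0.035), 0.0258), (np.float64(0.038), 0.0126), (np.float64(0.041), 0.0115), (np.float64(0.044), 0.0117)]
s20.png bar ends -0.10305233856924768 0.09507030146495067
[(np.float64(-0.046), 0.0075), (np.float64(-0.043), 0.0075), (np.float64(-0.04), 0.0083), (np.float64(-0.037), 0.0266), (np.float64(-0.034), 0.0265), (np.float64(-0.031), 0.0181), (np.float64(-0.028), 0.0214), (np.float64(-0.025), 0.0235), (np.float64(-0.022), 0.0276), (np.float64(-0.019), 0.0237), (np.float64(-0.016), 0.0208), (np.float64(-0.013), 0.0186), (np.float64(-0.01), 0.0271), (np.float64(-0.007), 0.0253), (np.float64(-0.004), 0.018), (np.float64(-0.001), 0.0211), (np.float64(0.002), 0.0246), (np.float64(0.005), 0.0216), (np.float64(0.008), 0.025), (np.float64(0.011), 0.0217), (np.float64(0.014), 0.0199), (np.float64(0.017), 0.0226), (np.float64(0.02), 0.0254), (np.float64(0.023), 0.0261), (np.float64(0.026), 0.0167), (np.float64(0.029), 0.0168), (np.float64(0.032), 0.0101), (np.float64(0.035), 0.0184), (np.float64(0.038), 0.0096), (np.float64(0.041), 0.0113), (np.float64(0.044), 0.0134)]
```

View pics/col.png

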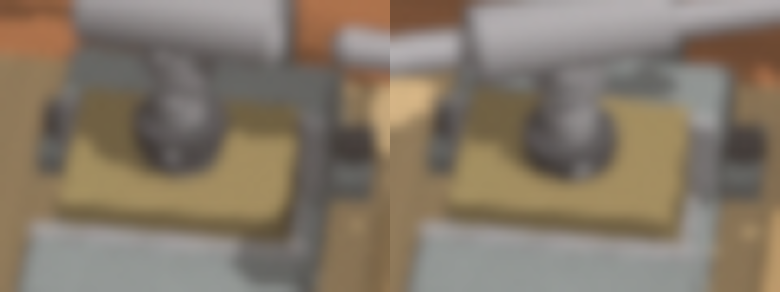

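View pics/diff.png

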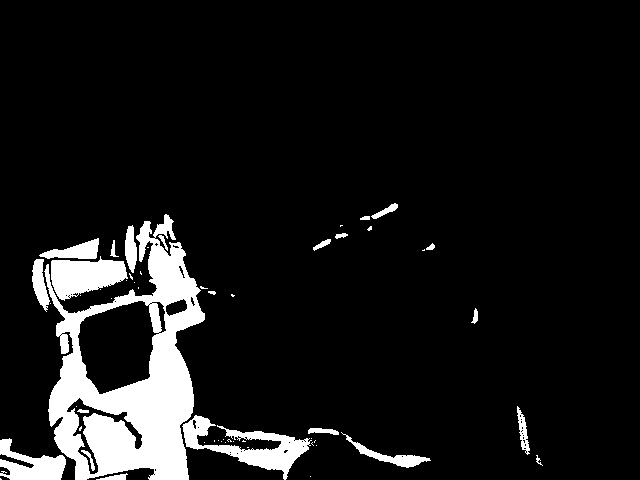

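View pics/cmp.png

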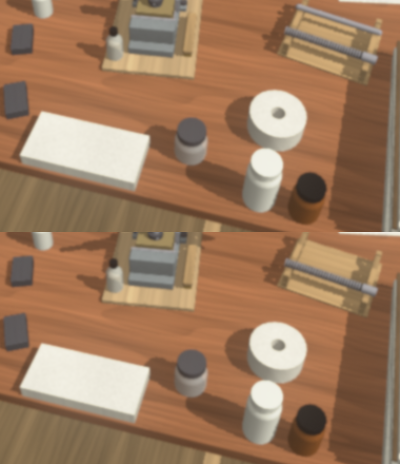

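The bar ends are at −99.7 and +98.9 mm from the tap axis. The collar sits on the nut, and nothing else has moved. Handing in.

```bash
python3 -m handwheel '[[[0,0,0],[0,0,0]],[[0,0,0],[0,0,0]]]'; python3 - <<'E'
from h import *
from bench import hand_in
st(); print(hand_in())
E
```

```text
clock: 24.22
eef_pos: [0.4668, 0.2345, 0.2332]
orientation: [-2.553, 1.804, 0.013]
wrist_force: [0.1, -0.6, 0.2]
width: 0.0342
t 24.22 tcp [0.4668 0.2345 0.2332] yaw -160.5 z [ 0.0022  0.0176 -0.9998] F [ 0.1 -0.6  0.2] w 0.0342 q [0.31 0.33 1.53 0.02 1.28 3.11]
the job is handed in; nothing more can be done
None
```

I fed the smooth bar through the sleeve until it was centred and worked the tap down by it to the stop collar, then let go, backed off and handed in at about 24 s. The tap went to about 180°, back to about 87°, forward to about 270°, back to about 180°, then forward to the stop.

**Checks that agreed:**
- **Stop:** pushing with about 31 N at the bar gave no further movement. In the scene picture the collar sits down on the nut.
- **Bar:** its ends measure −99.7 and +98.9 mm from the tap axis in the top view, so it is centred to about 1 mm.
- **Other things:** comparing pictures from before and after shows nothing else moved. The part of the top view behind the arm was not compared; in the scene view the screw still lies in its rest.
- **Wrist force:** it reads about zero, with the hand clear of everything.

**Doubtful or disagreeing:**
- **Stroke angles:** where the arm hid the sleeve, the angles are good to only about 3–5°.
- **Final angle:** camera readings gave 5.84–5.86 rad against the nominal 5.90, and a sink of about 7 mm against 7.5. Both are near the measuring noise, so I relied on the hard stop.
- **Last joint:** on the way out it came right up to its range limit and reads 3.11 rounded, against the limit of 3.11. I can't rule out that it touched the limit.

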